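Centre the polished knob on the checking stand

ROBOT

A 7-joint arm with a two-finger parallel gripper is mounted at the origin on the work surface. World frame = base frame: x ahead of the robot, y to its left, z up, the work surface at z = 0. Lengths are in m, angles in rad, forces in N, time in s.
With the tool pointing down it reaches from about 0.4 to 0.85 m from the base axis. Payload 10.4 kg.
Tool frame: the origin (TCP) lies at the very end of the fingers, on their centre line; the grasp point (between the pads) lies ctrl.grip_point_offset behind it (ctrl.grip_point_offset is the distance from the TCP to the grasp point, in m); z points along the fingers, y is the direction in which the jaws open and shut (so a half turn about z gives the same grasp; the last joint's range is limited). The gripper opens to 85 mm and grips with 20 to 120 N. Pads are 22 mm wide; open, the fingers measure 114 mm over their backs; the gripper's body (76 mm by 85 mm) begins 54 mm behind the grasp point. The pads swing forward as they close: fully open they stand 13 mm farther back than shut.
Start: joints at [1.248, 0.332, -0.065, 1.46, 0.022, 1.35, -0.088], TCP at [0.185, -0.597, 0.206] pointing down, gripper open.
Joint ranges: [-2.6, 2.6], [-0.5, 2.12], [-1.47, 1.34], [0.16, 2.42], [-1.27, 4.41], [0.06, 2.06], [-2.6, 2.6]. Speed limits (rad/s): [2.22, 2.22, 2.79, 2.79, 3.14, 3.14, 3.14].

INTERFACE

Orientations are given as [roll, pitch, yaw] about the fixed x, y, z axes, in that order (R = Rz(yaw) Ry(pitch) Rx(roll)).
In Python, from cell import ctrl gives the robot as it stands. The module is installed in compiled form; this text tells all that it offers.
- The arm moves only by the tool play_rows, never from a script. Its argument "deltas" is a list of rows, each a list of 2 entries, a list of its own where there are three numbers: the shift along the tool's x, y, z each as a share of 0.25 m, from -1 to 1, then the turn, a rotation vector about the tool's x, y, z each as a share of pi/4 rad, from -1 to 1. A call has 1 to 10 rows; each row is the pose to reach, as a shift and turn from the pose commanded when the call began, along the tool's axes at that moment; what a row does not reach only later rows make up. A row lasts 1/8 s, in which the tool goes at most 62.5 mm and 10.7 degrees, less where a joint would pass 70% of its speed; a pose out of reach is approached as far as the arm can. A call with a number of a shift or a turn outside -1 to 1 is refused whole. A call with a gripper value outside its range is refused whole. "hand" is the gripper's target within -1 to 1 (fully open at 1, half-way at 0, shut at -1), set as the call begins (left out, the last holds). The fingers move at their own pace and stop on an object; "newtons" is the grip in N (left out, the last holds). Time passes only in rows, so rows that repeat a pose let the fingers close. It gives the time, the measured TCP pose, the force and the opening at its end, in the units of the state.
- ctrl.get_state(): the state, without advancing time (a new reading comes with each control period).
- ctrl.grab_frame(name): name is "scene" or "top" or "wrist"; returns a dict with "img" (384x512x3 uint8, blue, green, red), "mtx" (3x3 intrinsics, pixels), "R" (3x3) and "t" (3): a world point X has camera coordinates R X + t. Camera axes: x right, y down, z forward; pixel columns grow to the right and rows downward; lengths in m; the calibration is good to about 2 mm. The wrist camera is an equidistant fisheye: a pixel r from the principal point sees the ray r / f radians off the axis. A picture is of the moment at which its call begins. There is no depth.
- ctrl.sign_off(): hands the job in, once; it reports no verdict.
Trained networks look in a picture, given as the dict that the camera call returned (one of the last four; its "shot" number tells which), for a name from the list of things; names that differ only in an ending like _2 or _b are one class to them, and where a whole thing is asked for, a point or a joint stands for the part that bears it (a point fixed in the world has none). Each returns a list of dicts, best first, with "confidence" (0 to 1); they miss things now and then, are a little off and sometimes report something else, mostly with a low value. They report only what shows in the picture. A call takes as long as a camera call. They do not tell look-alikes from the thing itself.
- ctrl.silhouettes(picture, name): "region" (384x512 bool, what is visible of it) and "position" ([row, column] in pixels, amid what is visible of it).
The state is a dict: "time": time; "joint_pos": joint angles; "qvel": joint speeds; "joint_torque": joint torques, N m; "tcp_pos": TCP position; "tcp_rot": TCP orientation; "ft_force": force on the tool from outside, world axes, zero at the start; "ft_torque": the same for the moment, N m; "finger_gap": opening from 0.0 (shut) to 1.0 (fully open).
Only numpy, scipy, OpenCV 4.12 (cv2) and the standard library are available. Lean on these libraries where they do the work, as an engineer would, in place of code of your own. Each camera call takes 0.05 s, during which the arm holds its last target.

TASK

The polished aluminium knob stands off-centre on the little black checking stand: nudge it with light, low taps of the fingertips until its round base stands in the middle of the yellow ring, with a gap of black showing all round, without lifting it, tipping it over or knocking it off. Once it stands there on its own, press the green button on the grey console fully in to start the check, then let go of it. Do not press the button earlier, and leave everything else on the bench where it is.

Things in the scene. Friction and masses are not known exactly. Their poses are not given: they have to be found in the camera images.
- knob: the work: a top-heavy polished aluminium knob on the stand, 0.2 to 0.4 kg, 80 mm tall, round about z; origin: centre of its underside. Foot 32 mm across; belly 44 mm across (widest) 9 to 18 mm up; neck 20 mm across 26 to 50 mm up; head 40 mm across. Starts 14 to 24 mm off centre, any direction. Pushed slowly at the belly it slides upright and stops with the push; at the head it tips
- pad_centre (a point): centre of the upper face of the fixed checking stand: a black disc 84 mm across, its top 50 mm above the table, on a stem and a grey base plate 120 mm across. A flat yellow ring painted on it, 56 mm inside and 62 mm outside diameter, is concentric with it
- start_top (a point): centre of the top of the green push button, 32 mm across, about 62 mm above the table when released, 10 mm above its black collar (48 mm across). It is set in the top of a fixed grey console (110 x 100 x 40 mm) and is pressed straight down; the point moves with it
- start (a joint): travel of the green button: 0 released, 0.006 m fully in; a spring of 1.2 N at first touch and 4 N fully in pushes it back
- tray: fixed blue tray, 160 x 120 x 35 mm, with a spare knob standing in it; origin: centre of its underside
- spare_knob_a: spare polished aluminium knob, same shape as the one on the stand, standing on the table near the back; origin: centre of its underside; 80 mm tall. Leave alone
- spare_knob_b: another such spare knob standing on the table near the back; origin: centre of its underside. Leave alone
- spare_knob_c: another such spare knob, standing in the blue tray; origin: centre of its underside. Leave alone
- paste_jar: orange plastic jar with black cap, 64 mm across, 70 mm tall; origin: centre of its underside. Leave alone
- sanding_disc: flat reddish sanding disc, 115 mm across, 5 mm thick, lying on the table; origin: centre of its underside. Leave alone
- scraper: screwdriver-like hand tool, 180 mm long, lying on the table, along its own x axis. Leave alone
- bracket: loose L-shaped aluminium casting, foot 50 x 150 x 35 mm with an upright 125 mm tall at its +y end; origin: centre of its underside. Leave alone
Things that resemble listed ones, but are neither listed nor needed, are in the scene too. Leave any pink look-alike of the part that bears pad_centre alone.

How it is judged:
By the outcome, as a careful person would: the job done as asked, in the order asked, and still so for the second after the job is handed in, with the robot touching nothing.
It also fails if it takes over 48 s, if anything falls off the work surface, if the arm or the gripper's body presses on something with over 40 N, if the wrist force passes 120 N, or if a joint passes its speed limit or range.

## Working session

There is one attempt and no reset: what is moved stays moved. The work goes in short steps, Python scripts to look and compute and a tool call to move; the robot and the scene stay as the last step left them, time stands still between calls to the robot, and variables do not carry over. Pictures are saved under pics/ and viewed, and the job is handed in when it is done.

Besides the shell and the picture viewer there is one more tool, called after "Call:" by a JSON object that holds its "method" and its "body", one argument or row to a line. play_rows: Moves the arm, as the interface text tells. Its arguments: {"type":"object","properties":{"deltas":{"type":"array","items":{"type":"array"}},"hand":{"type":"number"},"newtons":{"type":"number"}},"required":["deltas"]}

```bash
mkdir -p pics
cat > h.py <<'E'
import numpy as np, cv2
from cell import ctrl
def grab(n,fn=None):
    p=ctrl.grab_frame(n)
    if fn: cv2.imwrite('pics/'+fn,p['img'])
    return p
def ray(p,u,v):
    K=p['mtx'];R=np.array(p['R']);t=np.array(p['t'])
    d=np.array([(u-K[0][2])/K[0][0],(v-K[1][2])/K[1][1],1.])
    return -R.T@t, R.T@d
def at_z(p,u,v,z):
    c,d=ray(p,u,v); return c+d*(z-c[2])/d[2]
def proj(p,X):
    x=np.array(p['R'])@np.array(X)+np.array(p['t']); K=np.array(p['mtx']); y=K@x
    return y[:2]/y[2]
E
python3 - <<'E'
from h import *
s=ctrl.get_state()
print(s, ctrl.grip_point_offset)
for n in('scene','top'):
    p=grab(n,n+'0.png')
    print(n,p['mtx'],p['R'],p['t'])
    for k in('knob','pad_centre','start_top','start'):
        try:
            for d in ctrl.silhouettes(p,k): print(n,k,d['confidence'],d['position'],d['region'].sum())
        except Exception as e: print(k,e)
p=grab('wrist','wrist0.png')
E
```

```text
{'time': 0.0, 'joint_pos': array([ 1.24841312,  0.33287018, -0.06470471,  1.46094647,  0.02157582,
        1.34989924, -0.08849688]), 'qvel': array([-2.54725884e-04,  8.66111476e-05, -1.39032589e-03,  6.66521534e-04,
        6.56219812e-04,  5.87463979e-04, -9.03617196e-04]), 'joint_torque': array([ 7.93390300e-04, -6.25449371e+01,  4.97388525e-02, -3.91600978e+01,
        1.62880059e-02,  1.00691043e-02,  1.68682271e-05]), 'tcp_pos': array([ 0.18445204, -0.59672724,  0.20491456]), 'tcp_rot': array([-3.14016436e+00,  4.15639423e-05,  2.99806598e-01]), 'ft_force': array([-0.27301251,  0.61021618,  0.09618239]), 'ft_torque': array([ 0.01896716, -0.00891913, -0.07689061]), 'finger_gap': 1.0020034985817325} 0.0187
scene [[447.97452503   0.         256.27265473]
 [  0.         447.97452503 196.98288543]
 [  0.           0.           1.        ]] [[ 0.47469924  0.88006703 -0.01194355]
 [ 0.45145118 -0.25511223 -0.85504946]
 [-0.75554779  0.4004994  -0.51840889]] [-0.33123113 -0.14282246  1.65357341]
scene knob 0.88 [205.1, 191.6] 343
scene pad_centre 0.96 [205.7, 150.6] 973
scene pad_centre 0.63 [226.7, 202.0] 1061
scene pad_centre 0.5 [312.5, 134.0] 411
scene pad_centre 0.37 [203.0, 190.2] 365
scene start 0.6 [237.6, 123.0] 82
top [[412.15835134   0.         255.65993982]
 [  0.         412.15835134 192.10647102]
 [  0.           0.           1.        ]] [[-0.01043174 -0.99986126 -0.0129863 ]
 [-0.9966408   0.01145137 -0.0810924 ]
 [ 0.08122986  0.01209674 -0.99662198]] [0.09524749 0.53095937 1.31728789]
top knob 0.54 [208.5, 309.7] 180
top pad_centre 0.92 [205.0, 300.0] 926
top pad_centre 0.7 [209.8, 309.6] 153
top pad_centre 0.68 [186.7, 246.2] 968
top pad_centre 0.61 [262.3, 333.1] 1043
top start 0.52 [201.8, 371.1] 89
```

View pics/scene0.png

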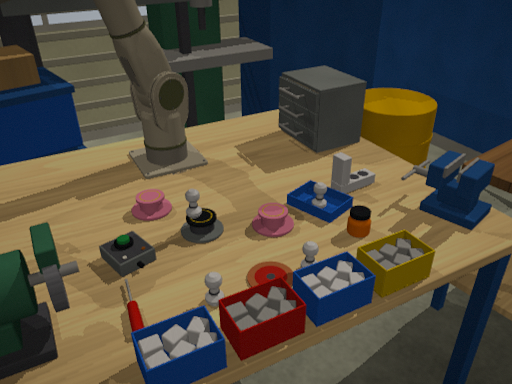

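View pics/top0.png

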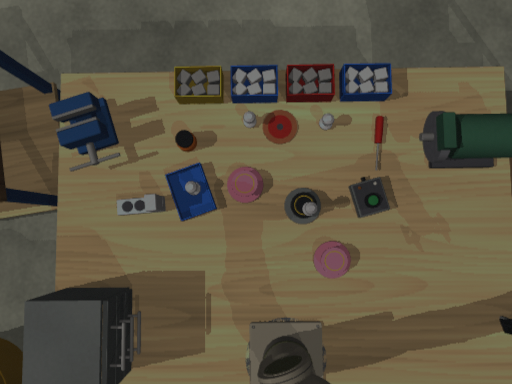

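Run:
```python
import cv2
a=cv2.imread('pics/top0.png')[160:250,270:400]
cv2.imwrite('pics/topc0.png',cv2.resize(a,None,fx=6,fy=6,interpolation=cv2.INTER_CUBIC))
a=cv2.imread('pics/scene0.png')[150:270,90:240]
cv2.imwrite('pics/scenec0.png',cv2.resize(a,None,fx=5,fy=5,interpolation=cv2.INTER_CUBIC))
```

```text
(no output)
```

View pics/topc0.png

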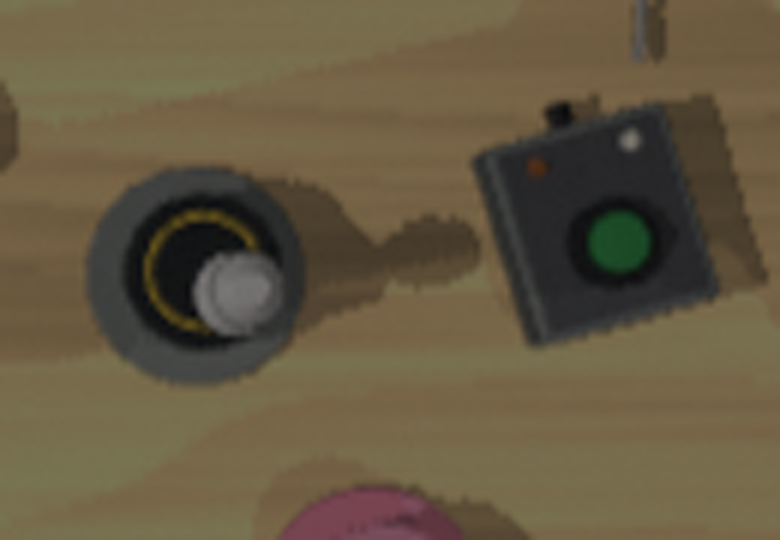

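View pics/scenec0.png

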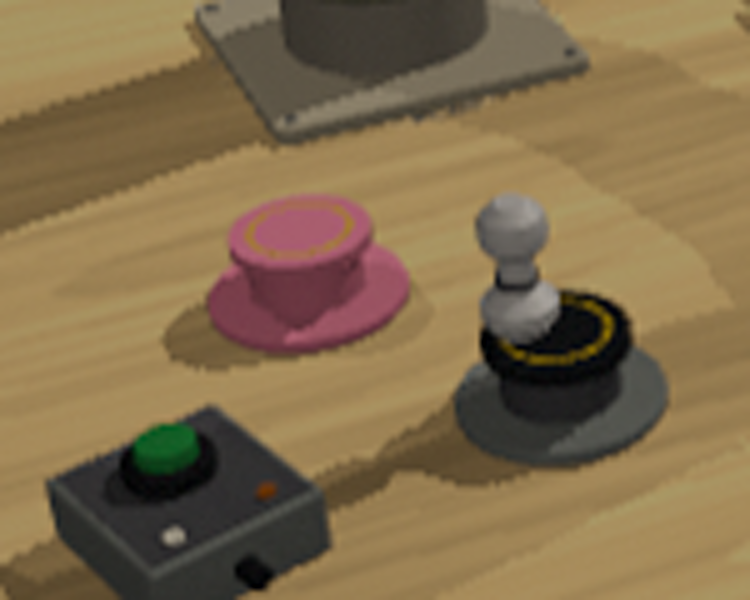

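```bash
cat >> h.py <<'E'
PROF=[(0,16),(9,22),(18,22),(26,10),(50,10),(55,17),(62,20),(70,20),(77,14),(80,8)]
A=np.linspace(0,2*np.pi,60,endpoint=False)
def pj(p,X):
    X=np.atleast_2d(X); x=X@np.array(p['R']).T+np.array(p['t']); K=np.array(p['mtx'])
    return np.c_[x[:,0]/x[:,2]*K[0][0]+K[0][2], x[:,1]/x[:,2]*K[1][1]+K[1][2]]
def circ(c,r,z): return np.c_[c[0]+r*np.cos(A),c[1]+r*np.sin(A),np.full(60,z)]
S=8
def knobmask(p,c,z0=.05):
    m=np.zeros((384*4,512*4),np.uint8)
    for (h1,r1),(h2,r2) in zip(PROF[:-1],PROF[1:]):
        q=np.r_[pj(p,circ(c,r1/1e3,z0+h1/1e3)),pj(p,circ(c,r2/1e3,z0+h2/1e3))]
        cv2.fillConvexPoly(m,cv2.convexHull(((q+.5)*4).astype(np.int32)),255)
    return cv2.resize(m,(512,384),interpolation=cv2.INTER_AREA)/255.
def yellow(p,u0,v0,w):
    h=cv2.cvtColor(p['img'],cv2.COLOR_BGR2HSV)
    m=(h[...,0]>18)&(h[...,0]<35)&(h[...,1]>120)&(h[...,2]>60)
    k=np.zeros_like(m);k[v0-w:v0+w,u0-w:u0+w]=1
    return m&k
E
python3 - <<'E'
from h import *
from scipy.optimize import minimize,least_squares
for n,(u,v),(ub,vb) in(('top',(302,206),(373,200)),('scene',(203,220),(123,240))):
    p=grab(n)
    # green button
    h=cv2.cvtColor(p['img'],cv2.COLOR_BGR2HSV)
    g=(h[...,0]>45)&(h[...,0]<80)&(h[...,1]>130); g[:, :ub-14]=0;g[:,ub+14:]=0;g[:vb-14]=0;g[vb+14:]=0
    ys,xs=np.nonzero(g); print(n,'green',len(xs),xs.mean(),ys.mean(),at_z(p,xs.mean(),ys.mean(),.060 if n=='top' else .058))
    y=yellow(p,u,v,14); ys,xs=np.nonzero(y)
    P=np.array([at_z(p,a,b,.05)[:2] for a,b in zip(xs,ys)])
    r=least_squares(lambda q:np.hypot(*(P-q).T)-.0295,P.mean(0),loss='soft_l1',f_scale=.002)
    print('ring',len(xs),r.x,np.abs(r.fun).mean())
    for d in ctrl.silhouettes(p,'knob'):
        if d['confidence']<.3: continue
        reg=d['region'].astype(float)
        best=min(((np.abs(knobmask(p,(r.x[0]+a,r.x[1]+b))-reg).sum(),a,b) for a in np.arange(-.03,.031,.003) for b in np.arange(-.03,.031,.003)))
        best=min(((np.abs(knobmask(p,(r.x[0]+a,r.x[1]+b))-reg).sum(),a,b) for a in best[1]+np.arange(-.003,.0031,.001) for b in best[2]+np.arange(-.003,.0031,.001)))
        print('knob',d['confidence'],reg.sum(),best)
        o=p['img'].copy(); 
        c=r.x+best[1:]
        o=cv2.resize(o[150:250,90:240] if n=='scene' else o[160:260,270:420],None,fx=5,fy=5)
        off=(90,150) if n=='scene' else (270,160)
        for cc,rr,z in((r.x,.028,.05),(r.x,.042,.05),(c,.016,.05),(c,.022,.0635),(c,.02,.116)):
            q=(pj(p,circ(cc,rr,z))-off+.5)*5
            cv2.polylines(o,[q.astype(np.int32)],True,(255,0,255),1)
        cv2.imwrite(f'pics/fit_{n}.png',o)
E
```

```text
top green 88 372.75 199.82954545454547 [ 0.50032255 -0.2786183   0.06      ]
ring 57 [ 0.48791528 -0.06182541] 0.0012318706332385904
knob 0.44 169.0 (np.float64(20.701960784313727), np.float64(-0.014000000000000002), np.float64(-0.015000000000000003))
scene green 114 122.60526315789474 239.53508771929825 [ 0.50627587 -0.27881387  0.058     ]
ring 60 [ 0.48932265 -0.06131958] 0.0017733713324160631
knob 0.78 357.0 (np.float64(34.227450980392156), np.float64(-0.015000000000000003), np.float64(-0.014000000000000004))
```

View pics/fit_top.png

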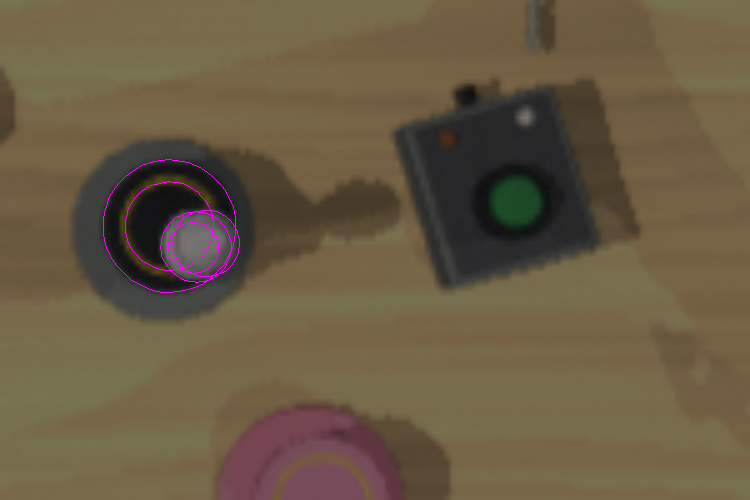

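View pics/fit_scene.png

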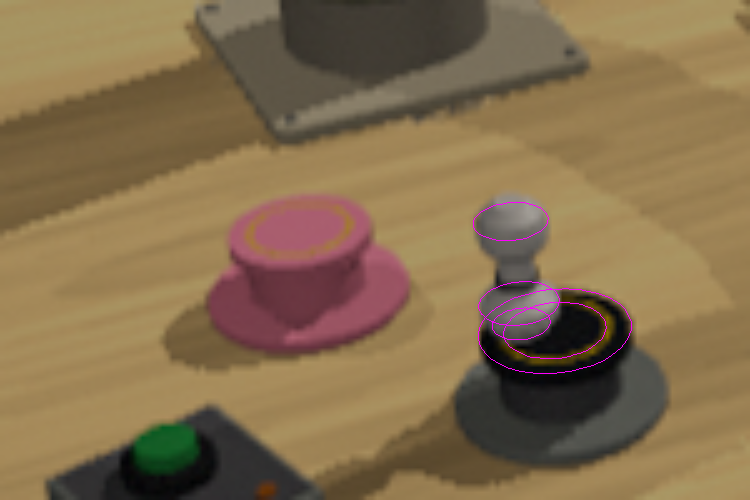

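```bash
cat >> h.py <<'E'
from scipy.spatial.transform import Rotation as Rn
def tgtR(yaw,tilt):
    # tool x horizontal dir at yaw, tip leaning forward along it by tilt
    f=np.array([np.cos(yaw),np.sin(yaw),0]);u=np.array([0,0,1.])
    z=-u*np.cos(tilt)+f*np.sin(tilt); x=f*np.cos(tilt)+u*np.sin(tilt); y=np.cross(z,x)
    return Rn.from_matrix(np.c_[x,y,z])
def rel(pos,R,s=None,base=None):
    s=s or ctrl.get_state()
    R0=Rn.from_euler('xyz',s['tcp_rot']); p0=np.array(s['tcp_pos']) if base is None else np.array(base)
    return R0.inv().apply(np.array(pos)-p0)/.25, (R0.inv()*R).as_rotvec()/(np.pi/4)
E
python3 - <<'E'
from h import *
np.set_printoptions(precision=3,suppress=True)
d=np.radians(45);T=tgtR(d,np.radians(15))
pre=np.array([.474,-.076,0])-.065*np.array([np.cos(d),np.sin(d),0]); print(pre)
pre[2]=.2
print(rel(pre,T))
E
```

```text
[ 0.428 -0.122  0.   ]
(array([ 1.492, -1.528,  0.023]), array([ 0.081,  0.327, -0.615]))
```

Call:
{"method": "play_rows", "body": {
  "deltas": [
    [[0.15, -0.15, 0], [0, 0, -0.1]],
    [[0.3, -0.3, 0], [0, 0, -0.2]],
    [[0.45, -0.45, 0], [0, 0, -0.3]],
    [[0.6, -0.6, 0], [0, 0, -0.4]],
    [[0.75, -0.76, 0], [0, 0, -0.5]],
    [[0.75, -0.76, 0], [0, 0, -0.6]],
    [[0.75, -0.76, 0], [0, 0, -0.6]]
  ],
  "hand": -1,
  "newtons": 20
}}

```text
time: 1.62
tcp_pos: [0.3077, -0.3602, 0.206]
tcp_rot: [3.141, 0.0, 0.771]
ft_force: [-0.1, -0.2, 0.3]
finger_gap: 0.003
```

Run:
```python
from h import *
np.set_printoptions(precision=3,suppress=True)
d=np.radians(45);T=tgtR(d,np.radians(15))
s=ctrl.get_state();print(s['tcp_pos'],s['tcp_rot'],s['joint_pos'],s['finger_gap'])
print(rel([.428,-.122,.13],T))
```

```text
[ 0.308 -0.36   0.206] [3.141 0.    0.771] [ 1.046  0.012 -0.28   1.832  0.004  1.297 -0.034] 0.002956848351840352
(array([ 1.009, -0.348,  0.303]), array([ 0.003,  0.334, -0.018]))
```

Call:
{"method": "play_rows", "body": {
  "deltas": [
    [[0.18, -0.06, 0], [0, 0.05, 0]],
    [[0.36, -0.12, 0], [0, 0.1, 0]],
    [[0.54, -0.18, 0], [0, 0.17, 0]],
    [[0.72, -0.24, 0], [0, 0.25, 0]],
    [[0.9, -0.3, 0], [0, 0.33, -0.02]],
    [[1.0, -0.35, 0.1], [0, 0.335, -0.02]],
    [[1.0, -0.35, 0.2], [0, 0.335, -0.02]],
    [[1.0, -0.35, 0.2], [0, 0.335, -0.02]]
  ]
}}

```text
time: 2.62
tcp_pos: [0.4249, -0.1234, 0.1545]
tcp_rot: [-3.14, -0.262, 0.784]
ft_force: [0.4, 0.1, 0.7]
finger_gap: 0.003
```

Run:
```python
from h import *
np.set_printoptions(precision=3,suppress=True)
d=np.radians(45);T=tgtR(d,np.radians(15))
s=ctrl.get_state();print(s['tcp_pos'],s['tcp_rot'],s['joint_pos'],s['finger_gap'])
print(rel([.428,-.122,.062],T))
p=grab('wrist','w1.png'); print(p['mtx'],p['R'],p['t'])
grab('scene','s1.png')
```

```text
[ 0.425 -0.123  0.154] [-3.14  -0.262  0.784] [ 0.879 -0.089 -0.471  2.06  -0.323  1.084 -0.238] 0.0028185093331187586
(array([-0.084,  0.005,  0.361]), array([-0.001, -0.001, -0.002]))
[[297.319   0.    250.68 ]
 [  0.    297.319 186.118]
 [  0.      0.      1.   ]] [[ 0.707 -0.708 -0.002]
 [-0.707 -0.706  0.024]
 [-0.018 -0.016 -1.   ]] [-0.388  0.23   0.341]
```

View pics/w1.png

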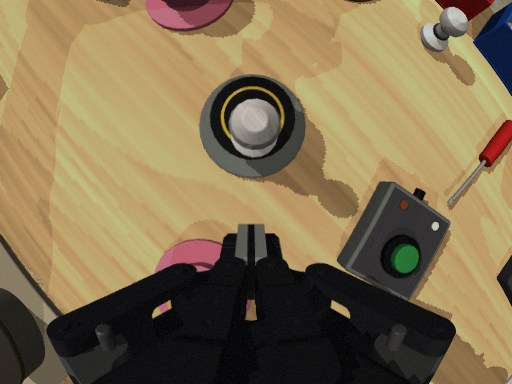

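View pics/s1.png

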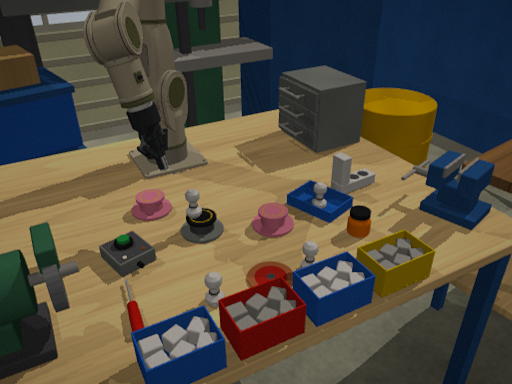

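```bash
cat >> h.py <<'E'
def pw(p,X):
    X=np.atleast_2d(X); x=X@np.array(p['R']).T+np.array(p['t']); K=np.array(p['mtx'])
    rr=np.hypot(x[:,0],x[:,1]); th=np.arctan2(rr,x[:,2]); k=th/np.maximum(rr,1e-9)
    return np.c_[K[0][2]+K[0][0]*k*x[:,0],K[1][2]+K[1][1]*k*x[:,1]]
def wz(p,u,v,z):
    K=np.array(p['mtx']);R=np.array(p['R']);t=np.array(p['t'])
    a=(np.asarray(u,float)-K[0][2])/K[0][0];b=(np.asarray(v,float)-K[1][2])/K[1][1];th=np.hypot(a,b)
    s=np.sinc(th/np.pi)
    d=np.stack([a*s,b*s,np.cos(th)],-1)@R; c=-R.T@t
    return (c+d*((z-c[2])/d[...,2])[...,None])[...,:2]
def wrist_meas(fn,pad=(.4885,-.0615)):
    from scipy.optimize import least_squares
    p=grab('wrist'); c0=pw(p,[*pad,.05])[0]
    h=cv2.cvtColor(p['img'],cv2.COLOR_BGR2HSV)
    m=(h[...,0]>18)&(h[...,0]<35)&(h[...,1]>120)&(h[...,2]>60)
    ys,xs=np.nonzero(m); P=wz(p,xs,ys,.05); P=P[np.hypot(*(P-pad).T)<.039]
    r=least_squares(lambda q:np.hypot(*(P-q).T)-.0295,pad,loss='soft_l1',f_scale=.001)
    pc=r.x; out=None
    ds=ctrl.silhouettes(p,'knob')
    ds=[d for d in ds if np.hypot(d['position'][1]-c0[0],d['position'][0]-c0[1])<60]
    kc=None
    if ds:
        reg=ds[0]['region'].astype(float)
        def mk(c):
            mm=np.zeros((384*4,512*4),np.uint8)
            for (h1,r1),(h2,r2) in zip(PROF[:-1],PROF[1:]):
                q=np.r_[pw(p,circ(c,r1/1e3,.05+h1/1e3)),pw(p,circ(c,r2/1e3,.05+h2/1e3))]
                cv2.fillConvexPoly(mm,cv2.convexHull(((q+.5)*4).astype(np.int32)),255)
            return cv2.resize(mm,(512,384),interpolation=cv2.INTER_AREA)/255.
        g0=np.arange(-.028,.029,.004);b=(0,0)
        for g in(g0,np.arange(-.003,.0031,.001)):
            best=min((np.abs(mk((pc[0]+b[0]+i,pc[1]+b[1]+j))-reg).sum(),b[0]+i,b[1]+j) for i in g for j in g); b=best[1:]
        kc=pc+b; print('knob err',best[0],reg.sum(),ds[0]['confidence'])
    u,v=[int(max(0,x-w)) for x,w in zip(c0,(64,60))]
    o=cv2.resize(p['img'][v:v+120,u:u+128],None,fx=5,fy=5,interpolation=cv2.INTER_CUBIC)
    L=[(pc,.028,.05),(pc,.031,.05),(pc,.042,.05)]
    if kc is not None: L+=[(kc,.016,.05),(kc,.022,.059),(kc,.022,.068),(kc,.02,.116)]
    for c,rr,z in L:
        cv2.polylines(o,[((pw(p,circ(c,rr,z))-(u,v)+.5)*5).astype(np.int32)],True,(255,0,255),1)
    cv2.imwrite('pics/'+fn,o)
    print('ring',len(P),pc,np.abs(r.fun).mean(),'knob',kc,'rel',None if kc is None else kc-pc)
    return p,pc,kc
E
python3 - <<'E'
from h import *
np.set_printoptions(precision=4,suppress=True)
p,pc,kc=wrist_meas('wf1.png')
h=cv2.cvtColor(p['img'],cv2.COLOR_BGR2HSV)
g=(h[...,0]>45)&(h[...,0]<80)&(h[...,1]>130);ys,xs=np.nonzero(g);q=wz(p,xs,ys,.06);print('green',len(xs),q.mean(0),np.median(q,0))
E
```

```text
knob err 167.75686274509803 2438.0 0.91
ring 482 [ 0.4869 -0.0637] 0.0009694850718719141 knob [ 0.4729 -0.0797] rel [-0.014 -0.016]
green 771 [ 0.4785 -0.2715] [ 0.4968 -0.2768]
```

View pics/wf1.png

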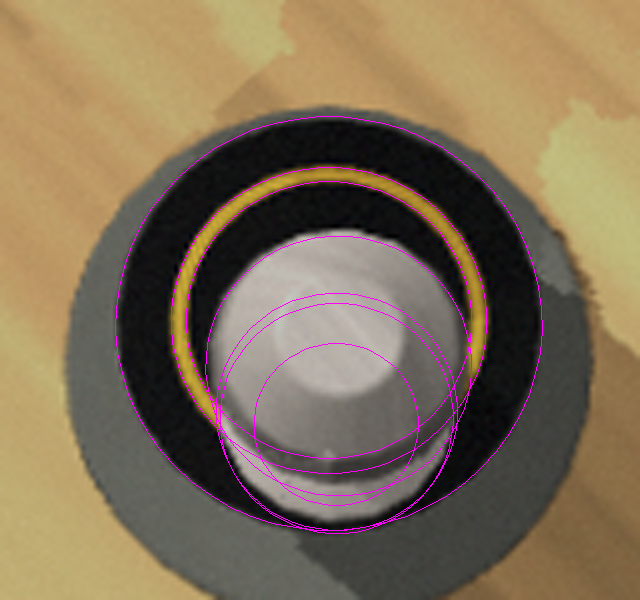

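Call:
{"method": "play_rows", "body": {
  "deltas": [
    [[-0.032, 0.004, 0.12], [0, 0, 0]],
    [[-0.064, 0.01, 0.24], [0, 0, 0]],
    [[-0.096, 0.01, 0.357], [0, 0, 0]],
    [[-0.096, 0.01, 0.357], [0, 0, 0]],
    [[-0.096, 0.01, 0.357], [0, 0, 0]]
  ]
}}

```text
time: 3.45
tcp_pos: [0.4288, -0.1257, 0.0648]
tcp_rot: [3.138, -0.264, 0.787]
ft_force: [-0.9, 0.2, -0.1]
finger_gap: 0.003
```

Run:
```python
from h import *
np.set_printoptions(precision=4,suppress=True)
s=ctrl.get_state();print(s['tcp_pos'],s['tcp_rot'],s['ft_force'])
q=s['tcp_pos'];print((q[0]+q[1])*.7071,(q[0]-q[1])*.7071)
p,pc,kc=wrist_meas('wf2.png'); cv2.imwrite('pics/w2.png',p['img'])
```

```text
[ 0.4288 -0.1257  0.0648] [ 3.1378 -0.2637  0.7871] [-0.9411  0.2054 -0.1017]
0.2143460972328421 0.3920703924906184
knob err 613.8274509803921 6670.0 0.91
ring 310 [ 0.4872 -0.0632] 0.0008213873375810859 knob [ 0.4732 -0.0792] rel [-0.014 -0.016]
```

View pics/wf2.png

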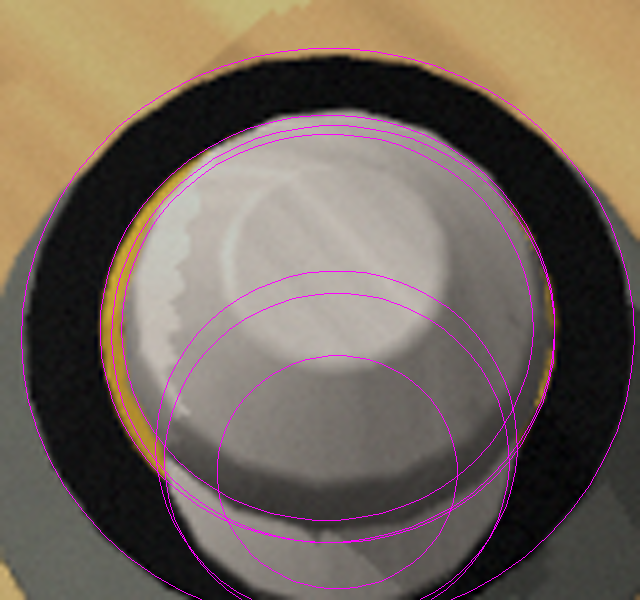

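View pics/w2.png

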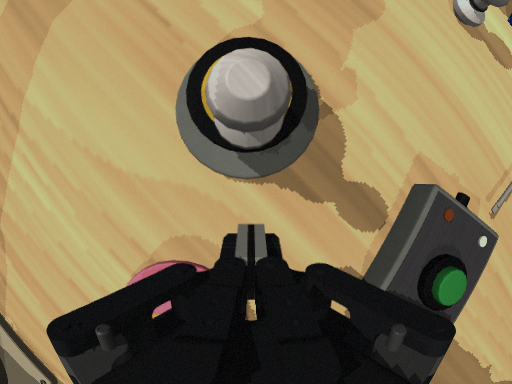

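Call:
{"method": "play_rows", "body": {
  "deltas": [
    [[0.02, 0, 0.02], [0, 0, 0]],
    [[0.042, 0, 0.028], [0, 0, 0]],
    [[0.065, 0, 0.034], [0, 0, 0]],
    [[0.085, 0, 0.039], [0, 0, 0]],
    [[0.1, 0, 0.043], [0, 0, 0]],
    [[0.1, 0, 0.043], [0, 0, 0]]
  ]
}}

```text
time: 4.3
tcp_pos: [0.4471, -0.1059, 0.0594]
tcp_rot: [3.139, -0.263, 0.788]
ft_force: [0.2, 0.2, -0.7]
finger_gap: -0.001
```

Run:
```python
from h import *
np.set_printoptions(precision=4,suppress=True)
s=ctrl.get_state();print(s['tcp_pos'],s['tcp_rot'],s['ft_force'])
q=s['tcp_pos'];print((q[0]+q[1])*.7071,(q[0]-q[1])*.7071)
p=grab('wrist','w3.png')
q=grab('scene');cv2.imwrite('pics/s3.png',cv2.resize(q['img'][130:260,100:260],None,fx=5,fy=4.6))
```

```text
[ 0.4471 -0.1059  0.0594] [ 3.1395 -0.2631  0.7875] [ 0.2264  0.1641 -0.6932]
0.24125658152378343 0.3909638050664907
```

View pics/w3.png

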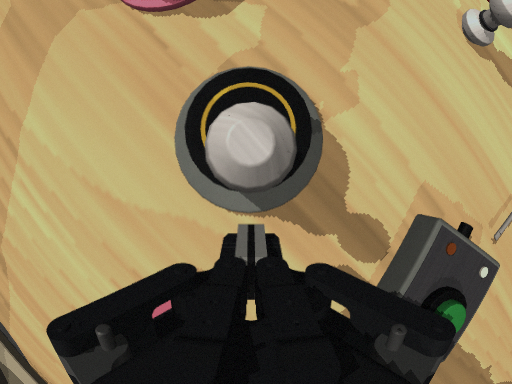

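View pics/s3.png

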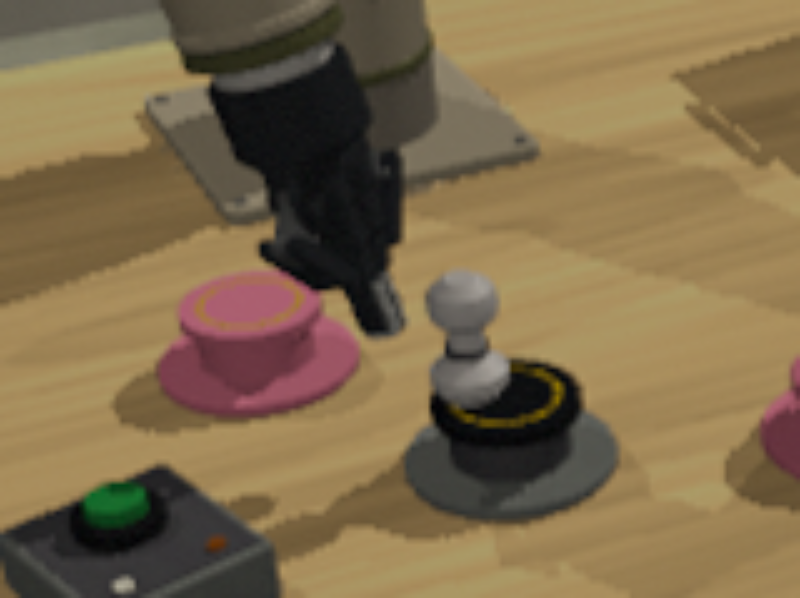

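Call:
{"method": "play_rows", "body": {
  "deltas": [
    [[0.01, 0, 0.002], [0, 0, 0]],
    [[0.018, 0, 0.004], [0, 0, 0]],
    [[0.025, 0, 0.006], [0, 0, 0]],
    [[0.031, 0, 0.008], [0, 0, 0]],
    [[0.037, 0, 0.01], [0, 0, 0]],
    [[0.043, 0, 0.012], [0, 0, 0]],
    [[0.049, 0, 0.013], [0, 0, 0]],
    [[0.055, 0, 0.015], [0, 0, 0]],
    [[0.055, 0, 0.015], [0, 0, 0]]
  ]
}}

```text
time: 5.52
tcp_pos: [0.457, -0.0959, 0.0594]
tcp_rot: [3.139, -0.263, 0.787]
ft_force: [-0.9, -0.0, 0.2]
finger_gap: 0.003
```

Run:
```python
from h import *
np.set_printoptions(precision=4,suppress=True)
s=ctrl.get_state();print(s['tcp_pos'],s['tcp_rot'],s['ft_force'])
q=s['tcp_pos'];print((q[0]+q[1])*.7071,(q[0]-q[1])*.7071)
p,_,_=wrist_meas('wf4.png')
cv2.imwrite('pics/w4.png',p['img'])
q=grab('scene');cv2.imwrite('pics/s4.png',cv2.resize(q['img'][130:260,100:260],None,fx=5,fy=4.6))
```

```text
[ 0.457  -0.0959  0.0594] [ 3.1394 -0.2631  0.7873] [-0.8878 -0.0352  0.184 ]
0.2553694030626909 0.390976598819589
knob err 979.3803921568626 6617.0 0.76
ring 890 [ 0.487  -0.0636] 0.0008638753154520207 knob [ 0.475  -0.0796] rel [-0.012 -0.016]
```

View pics/wf4.png

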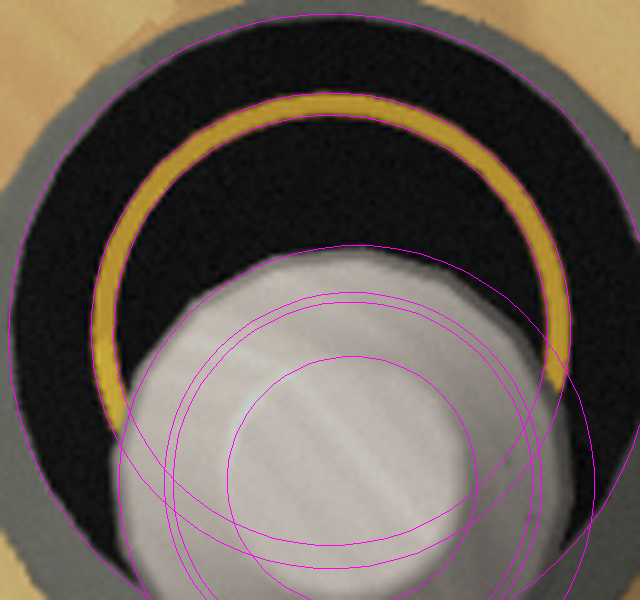

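View pics/s4.png

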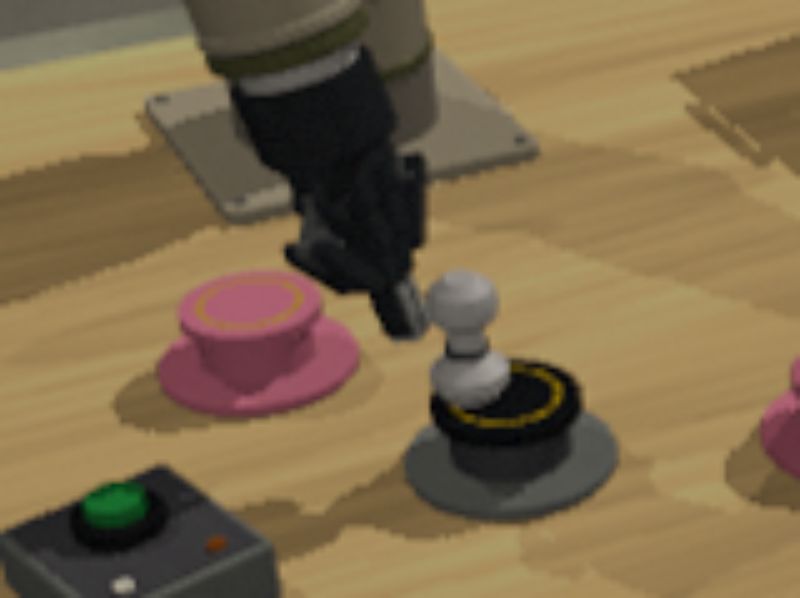

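Call:
{"method": "play_rows", "body": {
  "deltas": [
    [[0.006, 0, 0.0015], [0, 0, 0]],
    [[0.012, 0, 0.003], [0, 0, 0]],
    [[0.018, 0, 0.005], [0, 0, 0]],
    [[0.024, 0, 0.006], [0, 0, 0]],
    [[0.024, 0, 0.006], [0, 0, 0]]
  ]
}}

```text
time: 6.3
tcp_pos: [0.4614, -0.0915, 0.0595]
tcp_rot: [3.139, -0.263, 0.787]
ft_force: [-0.2, 0.5, -0.8]
finger_gap: 0.0
```

Run:
```python
from h import *
np.set_printoptions(precision=4,suppress=True)
s=ctrl.get_state();print(s['tcp_pos'],s['tcp_rot'],s['ft_force'])
q=s['tcp_pos'];print((q[0]+q[1])*.7071,(q[0]-q[1])*.7071)
p=grab('wrist');print(pw(p,s['tcp_pos']))
cv2.imwrite('pics/w5.png',p['img'])
q=grab('scene');cv2.imwrite('pics/s5.png',cv2.resize(q['img'][130:260,100:260],None,fx=5,fy=4.6))
```

```text
[ 0.4614 -0.0915  0.0595] [ 3.1394 -0.2631  0.7874] [-0.2235  0.5427 -0.7986]
0.261591115998086 0.39095596266484844
[[250.0543 219.3518]]
```

View pics/w5.png

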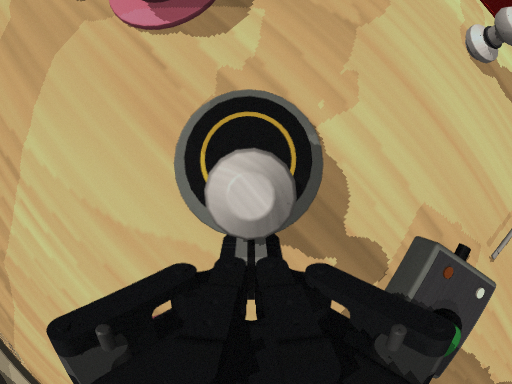

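View pics/s5.png

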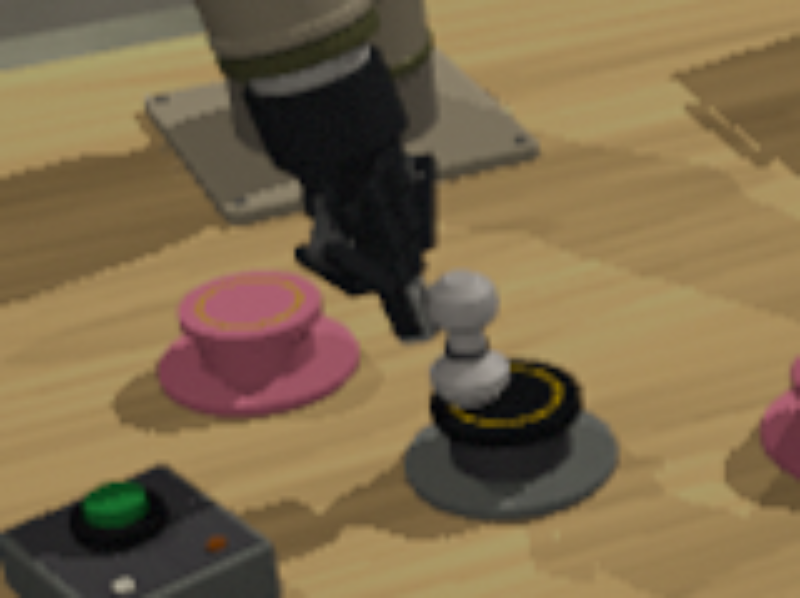

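Run:
```python
from h import *
np.set_printoptions(precision=4,suppress=True)
s=ctrl.get_state();R=Rn.from_euler('xyz',s['tcp_rot']).as_matrix();T=np.array(s['tcp_pos'])
p=grab('scene')
o=cv2.resize(p['img'][160:240,150:250],None,fx=8,fy=7.5,interpolation=cv2.INTER_CUBIC)
for off,c in(((0,0,0),(0,0,255)),((.011,0,0),(0,255,0)),((-.011,0,0),(255,0,0)),((0,0,-.0187),(0,255,255))):
    x=pj(p,T+R@np.array(off))[0];print(x,(x-(100,130)+.5)*(5,4.6)); q=(x-(150,160)+.5)*(8,7.5); cv2.circle(o,tuple(q.astype(int)),3,c,-1)
k=np.array([.4745,-.0782])
for cc,r,z in((k,.016,.05),(k,.022,.059),(k,.022,.068)):
    cv2.polylines(o,[((pj(p,circ(cc,r,z))-(150,160)+.5)*(8,7.5)).astype(np.int32)],True,(255,0,255),1)
cv2.imwrite('pics/s5b.png',o)
```

```text
[186.1942 210.7312] [433.471  373.6636]
[189.6446 210.4212] [450.7228 372.2373]
[182.7668 211.0392] [416.334  375.0804]
[183.959  204.9441] [422.2948 347.0428]
```

View pics/s5b.png

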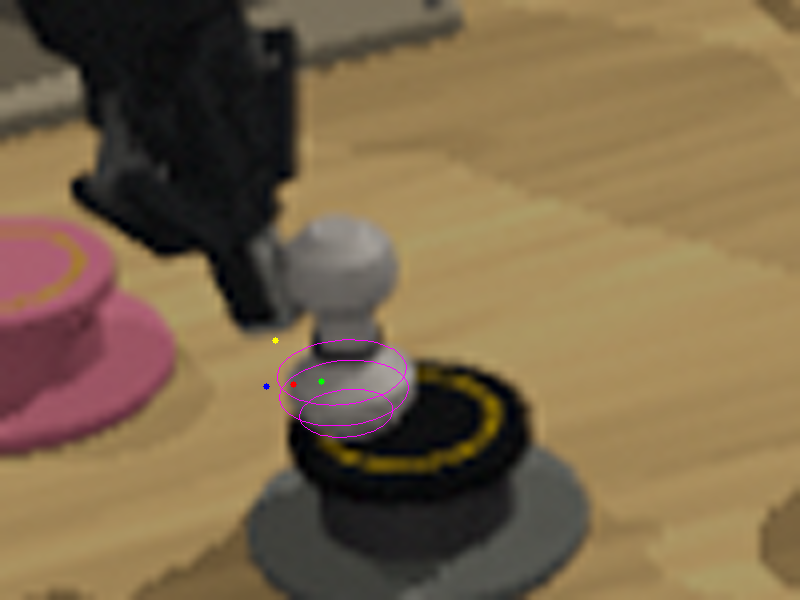

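Run:
```python
from h import *
np.set_printoptions(precision=4,suppress=True)
s=ctrl.get_state();R=Rn.from_euler('xyz',s['tcp_rot']).as_matrix();T=np.array(s['tcp_pos'])
p=grab('top');w=grab('wrist')
o=cv2.resize(p['img'][180:240,280:360],None,fx=10,fy=10,interpolation=cv2.INTER_CUBIC)
o2=cv2.resize(w['img'][170:270,190:310],None,fx=6,fy=6,interpolation=cv2.INTER_CUBIC)
for off,c in(((0,0,0),(0,0,255)),((.011,0,0),(0,255,0)),((-.011,0,0),(255,0,0)),((0,0,-.0187),(0,255,255)),((.011,0,-.0187),(0,255,255))):
    X=T+R@np.array(off)
    x=pj(p,X)[0]; q=(x-(280,180)+.5)*10; cv2.circle(o,tuple(q.astype(int)),3,c,-1)
    x=pw(w,X)[0]; q=(x-(190,170)+.5)*6; cv2.circle(o2,tuple(q.astype(int)),3,c,-1)
cv2.imwrite('pics/t6.png',o);cv2.imwrite('pics/w6.png',o2)
```

```text
(no output)
```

View pics/t6.png

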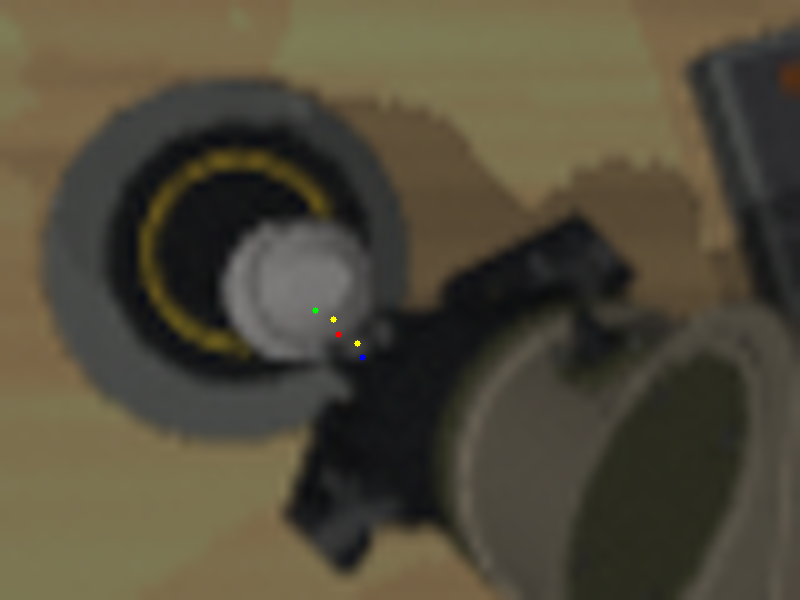

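View pics/w6.png

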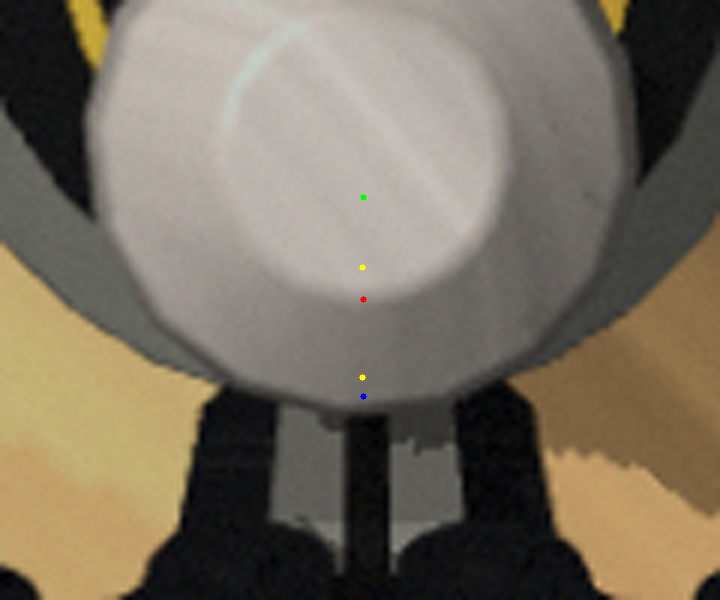

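Run:
```python
from h import *
a=cv2.imread('pics/w1.png')[200:300,190:310]
cv2.imwrite('pics/w1c.png',cv2.resize(a,None,fx=6,fy=6,interpolation=cv2.INTER_CUBIC))
np.set_printoptions(precision=4,suppress=True)
s=ctrl.get_state();R=Rn.from_euler('xyz',s['tcp_rot']).as_matrix();T=np.array(s['tcp_pos'])
w=grab('wrist'); c=-np.array(w['R']).T@w['t']; print('cam in tool',R.T@(c-T))
p=grab('scene')
for xx in (-.011,0,.011):
  for zz in(0,-.01,-.02,-.025,-.03):
    print(xx,zz,pw(w,T+R@np.array([xx,0,zz]))[0],pj(p,T+R@np.array([xx,0,zz]))[0],pj(p,T+R@np.array([xx,.0145,zz]))[0])
```

```text
cam in tool [ 0.0707  0.0004 -0.168 ]
-0.011 0 [250.0883 235.5169] [182.7497 211.0347] [180.5309 213.8007]
-0.011 -0.01 [250.0493 242.8251] [181.55   207.9608] [179.3117 210.7067]
-0.011 -0.02 [250.0063 250.9013] [180.3419 204.8652] [178.0839 207.5908]
-0.011 -0.025 [249.9832 255.2622] [179.7346 203.3092] [177.4667 206.0245]
-0.011 -0.03 [249.9589 259.8592] [179.1252 201.7478] [176.8472 204.4527]
0 0 [250.0832 219.3717] [186.1768 210.727 ] [183.9837 213.4993]
0 -0.01 [250.0424 226.0318] [184.9851 207.6417] [182.7726 210.3939]
0 -0.02 [249.9973 233.4331] [183.7851 204.5346] [181.5529 207.2662]
0 -0.025 [249.9729 237.4484] [183.1818 202.9728] [180.9398 205.6941]
0 -0.03 [249.9471 241.6959] [182.5765 201.4054] [180.3245 204.1162]
0.011 0 [250.0791 202.4545] [189.6269 210.4173] [187.4598 213.196 ]
0.011 -0.01 [250.0367 208.3459] [188.4434 207.3205] [186.2571 210.0789]
0.011 -0.02 [249.9894 214.928 ] [187.2515 204.2017] [185.0457 206.9394]
0.011 -0.025 [249.9638 218.5149] [186.6524 202.634 ] [184.4367 205.3613]
0.011 -0.03 [249.9366 222.322 ] [186.0511 201.0608] [183.8256 203.7775]
```

View pics/w1c.png

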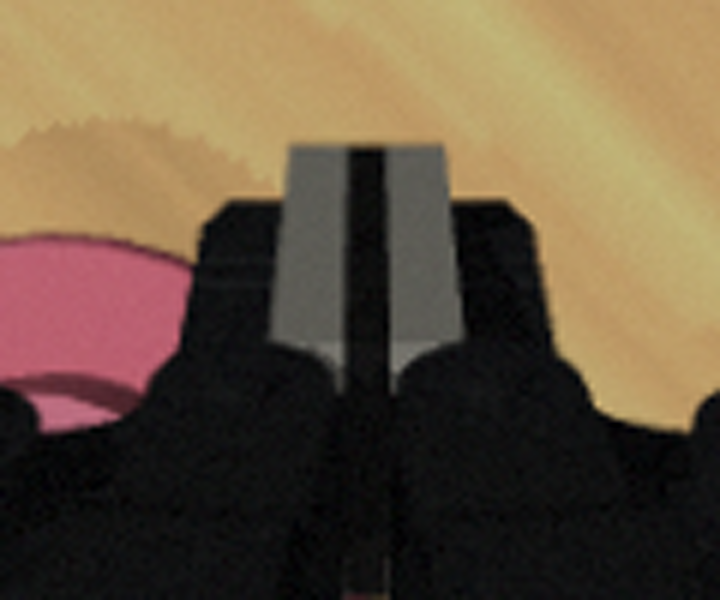

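```bash
cat >> h.py <<'E'
ZT=.031
def SL(s,l): return np.array([(s+l)*.70711,(s-l)*.70711])
def tiptarget(s,l,z,tilt,yaw=np.pi/4):
    R=tgtR(yaw,tilt); tip=np.r_[SL(s,l),z]
    return tip+R.apply([0,0,ZT]),R
def tipnow():
    st=ctrl.get_state();R=Rn.from_euler('xyz',st['tcp_rot']);t=np.array(st['tcp_pos'])-R.apply([0,0,ZT])
    return (t[0]+t[1])*.70711,(t[0]-t[1])*.70711,t[2]
E
python3 - <<'E'
from h import *
np.set_printoptions(precision=4,suppress=True)
print(tipnow())
t=np.radians
for a in((.215,.391,.088,t(15)),(.215,.391,.088,t(25)),(.215,.391,.075,t(35)),(.220,.391,.060,t(35))): print(a,*rel(*tiptarget(*a)))
E
```

```text
(np.float64(0.2533259842831165), np.float64(0.39096991266802017), np.float64(0.08940255891251117))
(0.215, 0.391, 0.088, np.float64(0.2617993877991494)) [-0.1496 -0.0003 -0.0344] [ 0.0022 -0.0016  0.002 ]
(0.215, 0.391, 0.088, np.float64(0.4363323129985824)) [-0.1281 -0.0002 -0.0363] [0.0021 0.2206 0.0022]
(0.215, 0.391, 0.075, np.float64(0.6108652381980153)) [-0.1207 -0.0003  0.0083] [0.0019 0.4428 0.0024]
(0.22, 0.391, 0.06, np.float64(0.6108652381980153)) [-0.117  -0.0004  0.0715] [0.0019 0.4428 0.0024]
```

Call:
{"method": "play_rows", "body": {
  "deltas": [
    [[-0.05, 0, -0.012], [0, 0, 0]],
    [[-0.1, 0, -0.025], [0, 0, 0]],
    [[-0.15, 0, -0.035], [0, 0, 0]],
    [[-0.14, 0, -0.035], [0, 0.11, 0]],
    [[-0.128, 0, -0.036], [0, 0.22, 0]],
    [[-0.124, 0, -0.015], [0, 0.33, 0]],
    [[-0.121, 0, 0.008], [0, 0.44, 0]],
    [[-0.118, 0, 0.045], [0, 0.442, 0]],
    [[-0.117, 0, 0.07], [0, 0.442, 0]],
    [[-0.117, 0, 0.07], [0, 0.442, 0]]
  ]
}}

```text
time: 7.9
tcp_pos: [0.4449, -0.1077, 0.0349]
tcp_rot: [3.139, -0.609, 0.79]
ft_force: [-0.5, 0.1, -0.1]
finger_gap: 0.0
```

```bash
cat > look.py <<'E'
from h import *
import sys
n=sys.argv[1]
np.set_printoptions(precision=4,suppress=True)
st=ctrl.get_state();print('tip s,l,z',tipnow(),st['tcp_rot'],st['ft_force'],st['time'])
R=Rn.from_euler('xyz',st['tcp_rot']).as_matrix();T=np.array(st['tcp_pos'])
p=grab('scene')
o=cv2.resize(p['img'][160:240,150:250],None,fx=8,fy=7.5,interpolation=cv2.INTER_CUBIC)
for off,c in(((0,0,-ZT),(0,0,255)),((.011,0,-ZT),(0,255,0)),((-.011,0,-ZT),(255,0,0))):
    q=(pj(p,T+R@np.array(off))[0]-(150,160)+.5)*(8,7.5); cv2.circle(o,tuple(q.astype(int)),3,c,-1)
cv2.imwrite(f'pics/s{n}.png',o)
p,pc,kc=wrist_meas(f'wf{n}.png'); 
cv2.imwrite(f'pics/w{n}.png',p['img'])
E
python3 look.py 7
```

```text
tip s,l,z (np.float64(0.22069579640703285), np.float64(0.3907277879768329), np.float64(0.06033034016708292)) [ 3.1392 -0.6095  0.7897] [-0.4539  0.1316 -0.0916] 7.9
knob err 643.5999999999999 9807.0 0.7
ring 474 [ 0.4867 -0.0639] 0.0008848820124385025 knob [ 0.4737 -0.0789] rel [-0.013 -0.015]
```

View pics/s7.png

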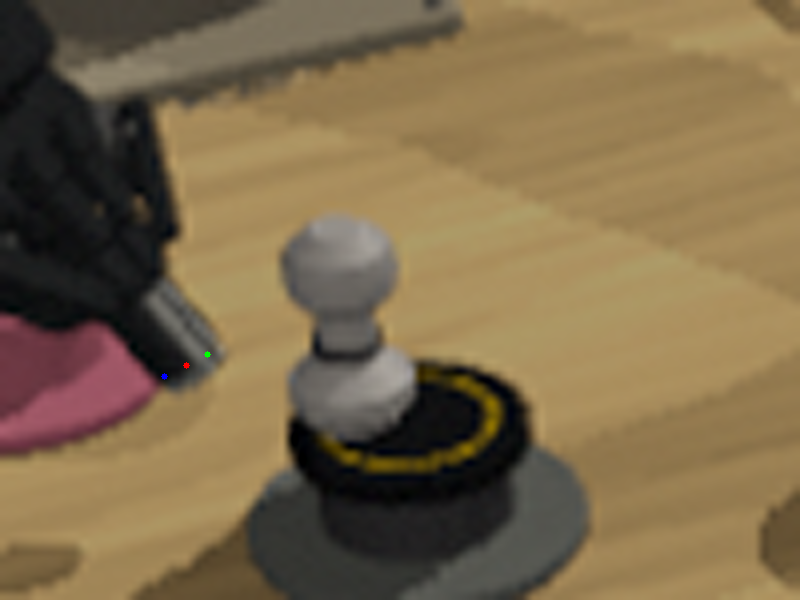

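View pics/wf7.png

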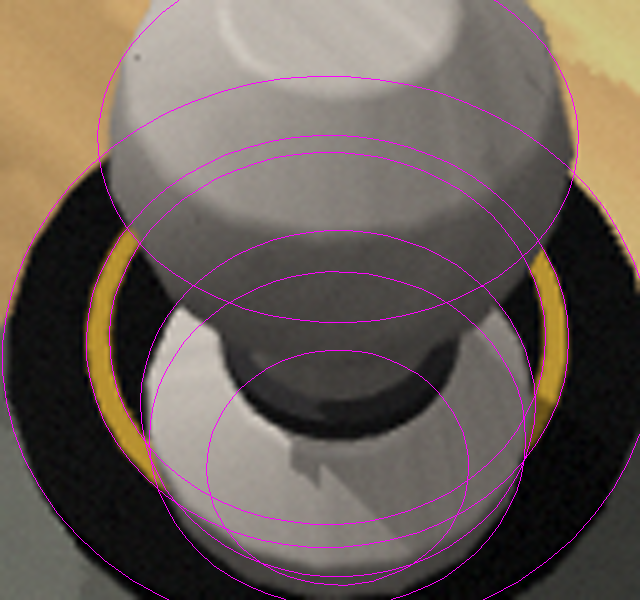

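View pics/w7.png

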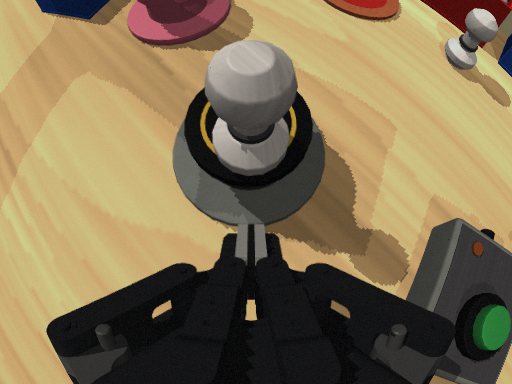

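Call:
{"method": "play_rows", "body": {
  "deltas": [
    [[0.026, 0, 0.018], [0, 0, 0]],
    [[0.052, 0, 0.037], [0, 0, 0]],
    [[0.072, 0, 0.05], [0, 0, 0]],
    [[0.082, 0, 0.057], [0, 0, 0]],
    [[0.088, 0, 0.062], [0, 0, 0]],
    [[0.094, 0, 0.066], [0, 0, 0]],
    [[0.1, 0, 0.07], [0, 0, 0]],
    [[0.106, 0, 0.074], [0, 0, 0]],
    [[0.106, 0, 0.074], [0, 0, 0]]
  ]
}}

```text
time: 9.18
tcp_pos: [0.4675, -0.0855, 0.035]
tcp_rot: [3.139, -0.61, 0.788]
ft_force: [-0.5, -0.5, -0.9]
finger_gap: 0.002
```

```bash
python3 look.py 8
```

```text
tip s,l,z (np.float64(0.25235123298904255), np.float64(0.3909668177350929), np.float64(0.06038089823570182)) [ 3.139  -0.6102  0.7881] [-0.5098 -0.5105 -0.8587] 9.175
knob err 733.1999999999999 10933.0 0.59
ring 436 [ 0.4867 -0.064 ] 0.0008269851713721267 knob [ 0.4767 -0.076 ] rel [-0.01  -0.012]
```

View pics/s8.png

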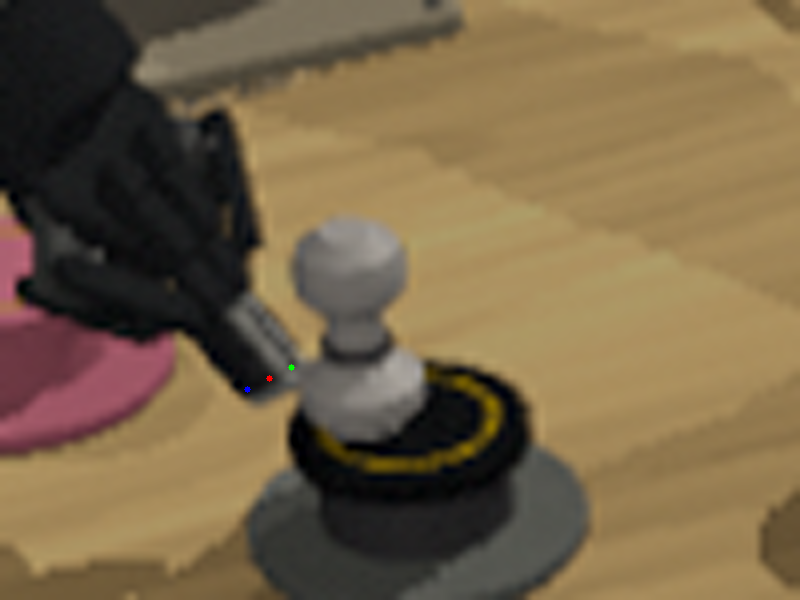

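View pics/wf8.png

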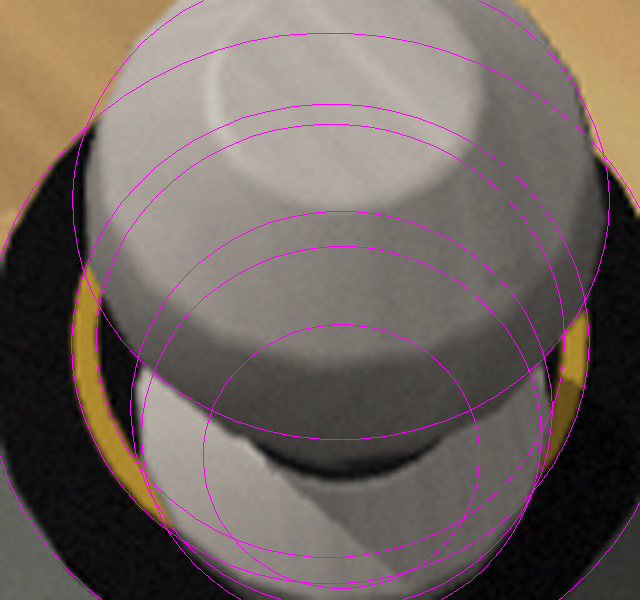

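Call:
{"method": "play_rows", "body": {
  "deltas": [
    [[0.004, 0, 0.003], [0, 0, 0]],
    [[0.008, 0, 0.006], [0, 0, 0]],
    [[0.012, -0.001, 0.009], [0, 0, 0]],
    [[0.016, -0.001, 0.012], [0, 0, 0]],
    [[0.02, -0.002, 0.014], [0, 0, 0]],
    [[0.024, -0.002, 0.017], [0, 0, 0]],
    [[0.028, -0.003, 0.02], [0, 0, 0]],
    [[0.032, -0.003, 0.023], [0, 0, 0]],
    [[0.036, -0.004, 0.025], [0, 0, 0]],
    [[0.036, -0.004, 0.025], [0, 0, 0]]
  ]
}}

```text
time: 10.58
tcp_pos: [0.4745, -0.0769, 0.035]
tcp_rot: [3.139, -0.61, 0.788]
ft_force: [-0.9, -0.6, -0.5]
finger_gap: 0.001
```

```bash
python3 look.py 9
```

```text
tip s,l,z (np.float64(0.2633910512644951), np.float64(0.38989888162813663), np.float64(0.06043998158120832)) [ 3.1391 -0.6103  0.7883] [-0.856  -0.5824 -0.5268] 10.575
knob err 739.9647058823529 10906.0 0.61
ring 940 [ 0.4871 -0.0635] 0.0008236166136265809 knob [ 0.4851 -0.0685] rel [-0.002 -0.005]
```

View pics/s9.png

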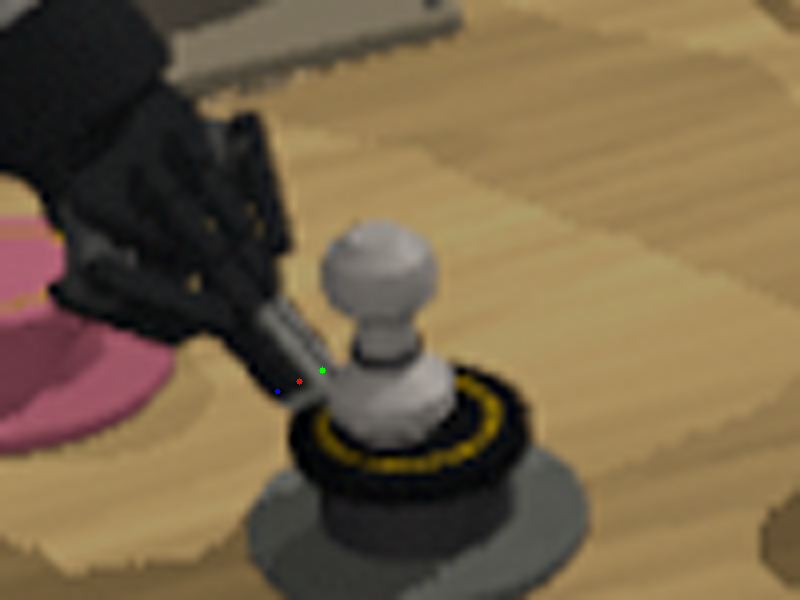

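View pics/wf9.png

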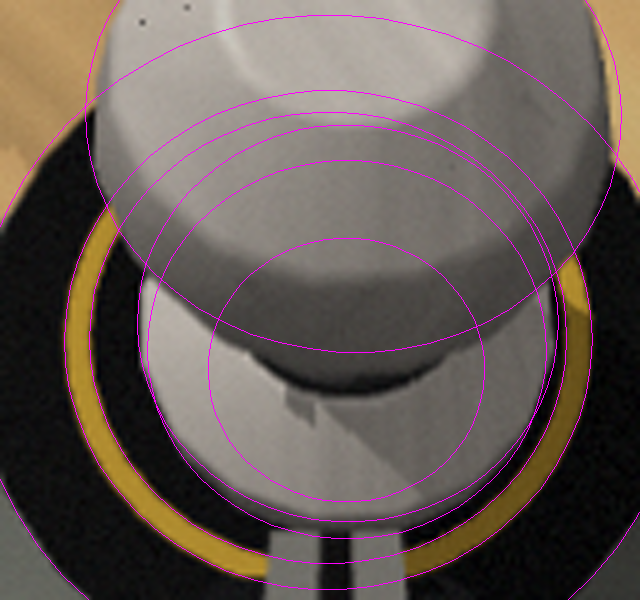

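Call:
{"method": "play_rows", "body": {
  "deltas": [
    [[0.004, -0.001, 0.003], [0, 0, 0]],
    [[0.008, -0.002, 0.006], [0, 0, 0]],
    [[0.012, -0.004, 0.009], [0, 0, 0]],
    [[0.012, -0.005, 0.009], [0, 0, 0]],
    [[0.012, -0.005, 0.009], [0, 0, 0]]
  ]
}}

```text
time: 11.35
tcp_pos: [0.4763, -0.0734, 0.0349]
tcp_rot: [3.139, -0.61, 0.788]
ft_force: [-0.2, -0.3, 0.9]
finger_gap: -0.002
```

```bash
python3 look.py 10
```

```text
tip s,l,z (np.float64(0.2671237101668663), np.float64(0.38863388722641484), np.float64(0.060321913178972016)) [ 3.1391 -0.6103  0.7882] [-0.2402 -0.2505  0.8776] 11.35
knob err 852.8470588235294 10824.0 0.68
ring 883 [ 0.4871 -0.0634] 0.0008268518431026517 knob [ 0.4881 -0.0654] rel [ 0.001 -0.002]
```

View pics/wf10.png

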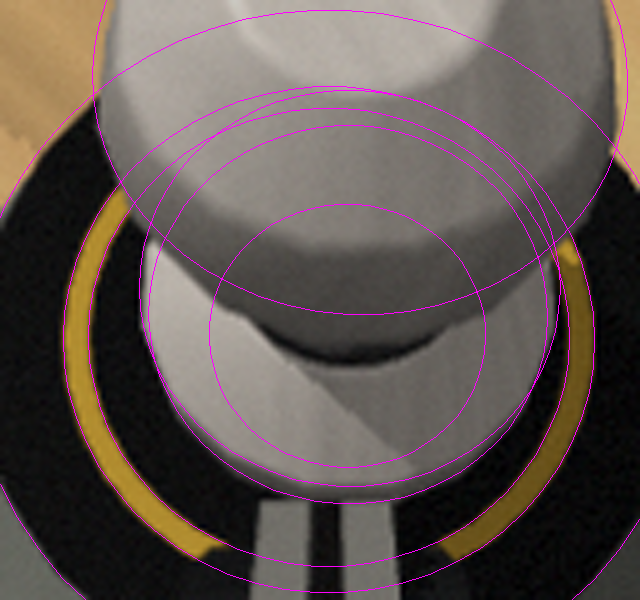

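Call:
{"method": "play_rows", "body": {
  "deltas": [
    [[-0.01, 0, -0.007], [0, 0, 0]],
    [[-0.04, 0, -0.028], [0, 0, 0]],
    [[-0.08, 0, -0.056], [0, 0, 0]],
    [[-0.131, 0, -0.092], [0, 0, 0]],
    [[-0.09, 0, -0.15], [0, 0, 0]],
    [[-0.01, 0, -0.27], [0, -0.1, 0]],
    [[0.1, 0, -0.4], [0, -0.2, 0]],
    [[0.1, 0, -0.42], [0, -0.4, 0]],
    [[0.1, 0, -0.42], [0, -0.44, 0]],
    [[0.1, 0, -0.42], [0, -0.44, 0]]
  ]
}}

```text
time: 12.75
tcp_pos: [0.4479, -0.1017, 0.1355]
tcp_rot: [3.139, -0.265, 0.788]
ft_force: [0.3, -0.2, -0.4]
finger_gap: -0.0
```

```bash
python3 look.py 11
python3 - <<'E'
from h import *
np.set_printoptions(precision=4,suppress=True)
p=grab('top'); cv2.imwrite('pics/t11.png',cv2.resize(p['img'][170:245,260:360],None,fx=8,fy=8,interpolation=cv2.INTER_CUBIC))
st=ctrl.get_state();print(st['tcp_pos'],st['tcp_rot'],st['joint_pos'])
w=grab('wrist');h=cv2.cvtColor(w['img'],cv2.COLOR_BGR2HSV)
g=((h[...,0]>45)&(h[...,0]<80)&(h[...,1]>130)).astype(np.uint8)
n,l,s,c=cv2.connectedComponentsWithStats(g)
for i in range(1,n):
  if s[i,4]>100: ys,xs=np.nonzero(l==i);q=wz(w,xs,ys,.061);print(c[i],s[i,4],q.mean(0))
E
```

```text
tip s,l,z (np.float64(0.23671527206239126), np.float64(0.3885480403380373), np.float64(0.1653747003391656)) [ 3.1392 -0.2646  0.788 ] [ 0.2614 -0.187  -0.404 ] 12.75
knob err 202.2941176470588 2847.0 0.58
ring 577 [ 0.4871 -0.0634] 0.0009413457893620083 knob [ 0.4871 -0.0664] rel [ 0.    -0.003]
[ 0.4473 -0.1022  0.1347] [ 3.1407 -0.2648  0.7851] [ 0.8842 -0.0384 -0.5531  2.0606 -0.3039  1.015  -0.3072]
[409.9464 289.3735] 597 [ 0.5007 -0.2758]
```

View pics/wf11.png

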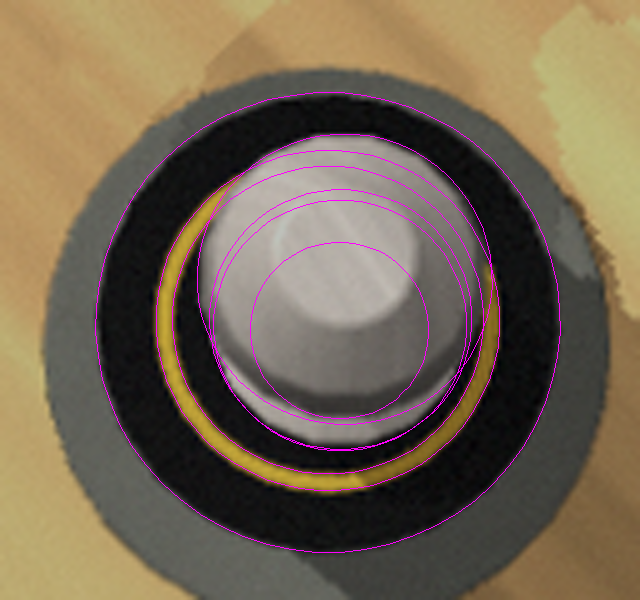

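View pics/s11.png

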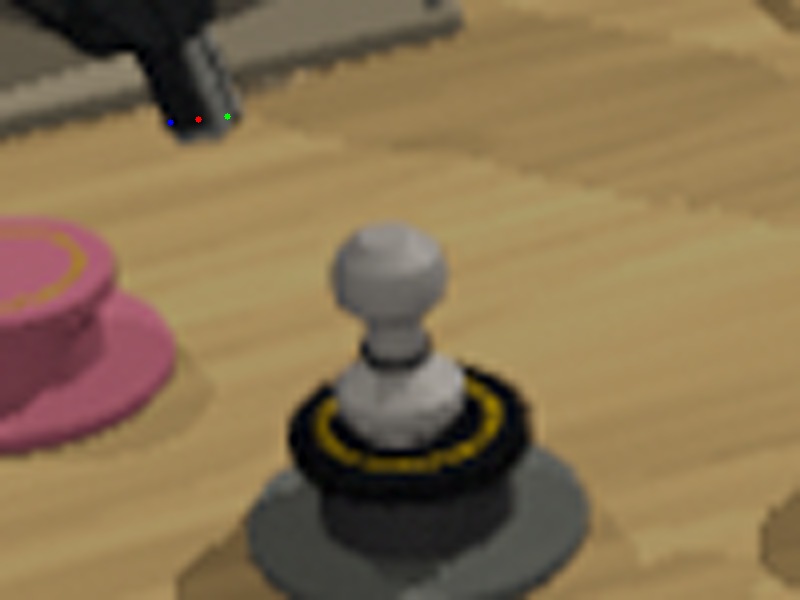

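View pics/w11.png

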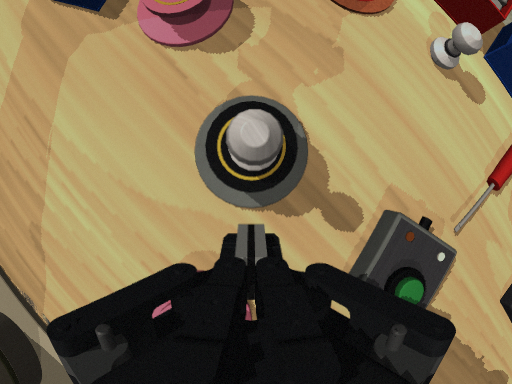

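Run:
```python
from h import *
np.set_printoptions(precision=3,suppress=True)
t=np.radians
def tg(x,y,z,tilt,yaw):
    R=tgtR(yaw,tilt); return np.array([x,y,z])+R.apply([0,0,ZT]),R
for a in((.46,-.14,.15,t(20),t(60)),(.487,-.140,.13,t(35),t(90)),(.487,-.130,.0603,t(35),t(90))): print(a,*rel(*tg(*a)))
```

```text
(0.46, -0.14, 0.15, np.float64(0.3490658503988659), np.float64(1.0471975511965976)) [-0.044  0.132  0.046] [ 0.102  0.107 -0.318]
(0.487, -0.14, 0.13, np.float64(0.6108652381980153), np.float64(1.5707963267948966)) [0.022 0.169 0.131] [ 0.427  0.418 -0.91 ]
(0.487, -0.13, 0.0603, np.float64(0.6108652381980153), np.float64(1.5707963267948966)) [-0.024  0.14   0.408] [ 0.427  0.418 -0.91 ]
```

Call:
{"method": "play_rows", "body": {
  "deltas": [
    [[-0.022, 0.066, 0.023], [0.05, 0.05, -0.16]],
    [[-0.044, 0.132, 0.046], [0.1, 0.107, -0.318]],
    [[-0.02, 0.145, 0.07], [0.21, 0.21, -0.52]],
    [[0, 0.157, 0.1], [0.32, 0.31, -0.72]],
    [[0.022, 0.169, 0.131], [0.427, 0.418, -0.91]],
    [[0.022, 0.169, 0.131], [0.427, 0.418, -0.91]],
    [[0.022, 0.169, 0.131], [0.427, 0.418, -0.91]]
  ]
}}

```text
time: 13.88
tcp_pos: [0.4877, -0.1216, 0.1051]
tcp_rot: [3.141, -0.61, 1.57]
ft_force: [0.2, -0.7, -0.7]
finger_gap: -0.001
```

```bash
python3 - <<'E'
from h import *
np.set_printoptions(precision=3,suppress=True)
t=np.radians
def tg(x,y,z,tilt,yaw):
    R=tgtR(yaw,tilt); return np.array([x,y,z])+R.apply([0,0,ZT]),R
st=ctrl.get_state();R=Rn.from_euler('xyz',st['tcp_rot']);print(st['tcp_pos']-R.apply([0,0,ZT]),st['tcp_rot'],st['joint_pos'])
for a in((.487,-.13,.0603,t(35),t(90)),(.487,-.098,.0603,t(35),t(90))): print(a,*rel(*tg(*a)))
E
python3 look.py 12
```

```text
[ 0.488 -0.139  0.131] [ 3.141 -0.61   1.57 ] [ 0.946  0.458 -0.525  1.712 -0.334  1.315  0.568]
(0.487, -0.13, 0.0603, np.float64(0.6108652381980153), np.float64(1.5707963267948966)) [-0.13  -0.003  0.252] [ 0.001  0.002 -0.001]
(0.487, -0.098, 0.0603, np.float64(0.6108652381980153), np.float64(1.5707963267948966)) [-0.025 -0.003  0.325] [ 0.001  0.002 -0.001]
tip s,l,z (np.float64(0.2463108899611547), np.float64(0.4433272870645368), np.float64(0.13050956067847755)) [ 3.1415 -0.6096  1.5701] [ 0.2217 -0.6907 -0.6946] 13.875
knob err 233.3764705882353 4295.0 0.81
ring 621 [ 0.4869 -0.0636] 0.0009000985978719038 knob [ 0.4869 -0.0666] rel [ 0.    -0.003]
```

View pics/w12.png

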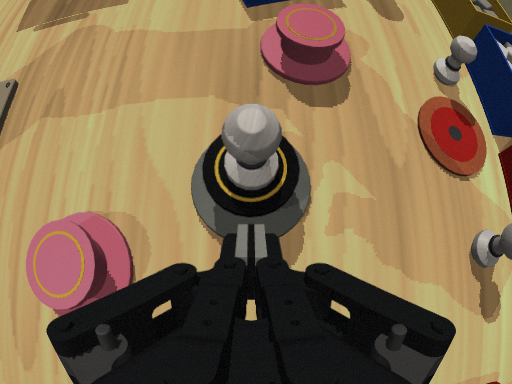

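View pics/s12.png

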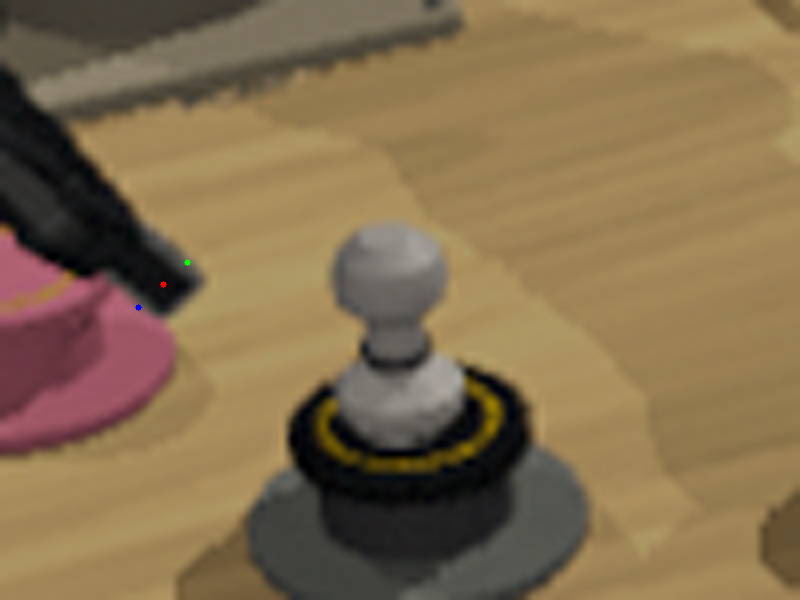

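View pics/wf12.png

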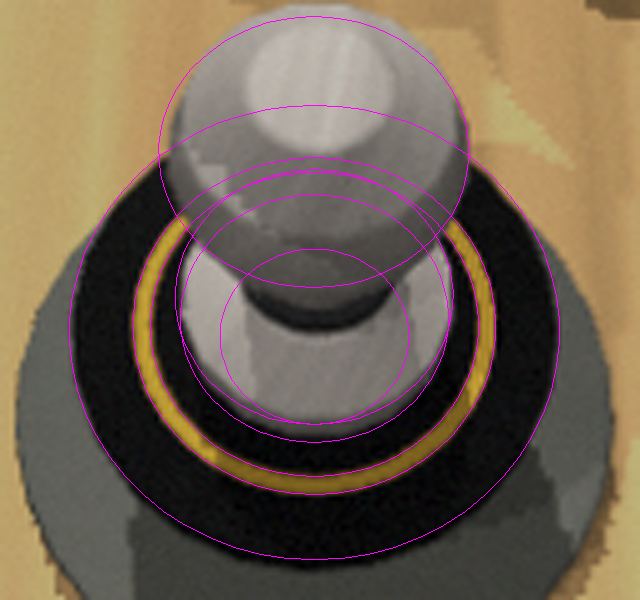

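Run:
```python
from h import *
np.set_printoptions(precision=3,suppress=True)
t=np.radians
def tg(x,y,z,tilt,yaw):
    R=tgtR(yaw,tilt); return np.array([x,y,z])+R.apply([0,0,ZT]),R
for a in((.494,-.21,.13,t(18),t(90)),(.5005,-.277,.12,0,t(90)),): print(a,*rel(*tg(*a)))
```

```text
(0.494, -0.21, 0.13, np.float64(0.3141592653589793), np.float64(1.5707963267948966)) [-0.272  0.025 -0.162] [ 0.001 -0.374  0.001]
(0.5005, -0.277, 0.12, 0, np.float64(1.5707963267948966)) [-0.55   0.051 -0.299] [ 0.002 -0.774  0.001]
```

Call:
{"method": "play_rows", "body": {
  "deltas": [
    [[-0.09, 0.01, -0.07], [0, -0.12, 0]],
    [[-0.18, 0.018, -0.12], [0, -0.25, 0]],
    [[-0.272, 0.025, -0.162], [0, -0.374, 0]],
    [[-0.4, 0.04, -0.23], [0, -0.55, 0]],
    [[-0.5, 0.05, -0.28], [0, -0.7, 0]],
    [[-0.55, 0.051, -0.299], [0, -0.774, 0]],
    [[-0.55, 0.051, -0.299], [0, -0.774, 0]],
    [[-0.55, 0.051, -0.299], [0, -0.774, 0]]
  ]
}}

```text
time: 15.02
tcp_pos: [0.5008, -0.2768, 0.0884]
tcp_rot: [3.14, -0.002, 1.572]
ft_force: [0.0, 0.4, 0.8]
finger_gap: 0.001
```

```bash
cat > look2.py <<'E'
from h import *
import sys
n=sys.argv[1]
np.set_printoptions(precision=4,suppress=True)
st=ctrl.get_state();R=Rn.from_euler('xyz',st['tcp_rot']).as_matrix();T=np.array(st['tcp_pos'])
print('tip',T-R@[0,0,ZT],st['tcp_rot'],st['ft_force'],st['time'])
p=grab('scene')
o=cv2.resize(p['img'][180:280,80:210],None,fx=6,fy=6,interpolation=cv2.INTER_CUBIC)
for off,c in(((0,0,-ZT),(0,0,255)),((.011,0,-ZT),(0,255,0)),((-.011,0,-ZT),(255,0,0))):
    q=(pj(p,T+R@np.array(off))[0]-(80,180)+.5)*6; cv2.circle(o,tuple(q.astype(int)),2,c,-1)
cv2.imwrite(f'pics/b{n}.png',o)
w=grab('wrist',f'bw{n}.png'); print('tip px',pw(w,T-R@[0,0,ZT]))
h=cv2.cvtColor(w['img'],cv2.COLOR_BGR2HSV)
g=((h[...,0]>45)&(h[...,0]<80)&(h[...,1]>130)).astype(np.uint8)
k,l,s,c=cv2.connectedComponentsWithStats(g)
for i in range(1,k):
  if s[i,4]>100: ys,xs=np.nonzero(l==i);q=wz(w,xs,ys,.062);print(c[i],s[i,4],q.mean(0),q.min(0),q.max(0))
E
python3 look2.py 13
```

```text
tip [ 0.5007 -0.2769  0.1194] [ 3.14   -0.0024  1.5718] [0.0126 0.4219 0.7518] 15.025
tip px [[251.4483 242.7563]]
[249.4226 205.217 ] 1493 [ 0.4995 -0.2772] [ 0.4839 -0.2913] [ 0.5146 -0.2618]
```

View pics/b13.png

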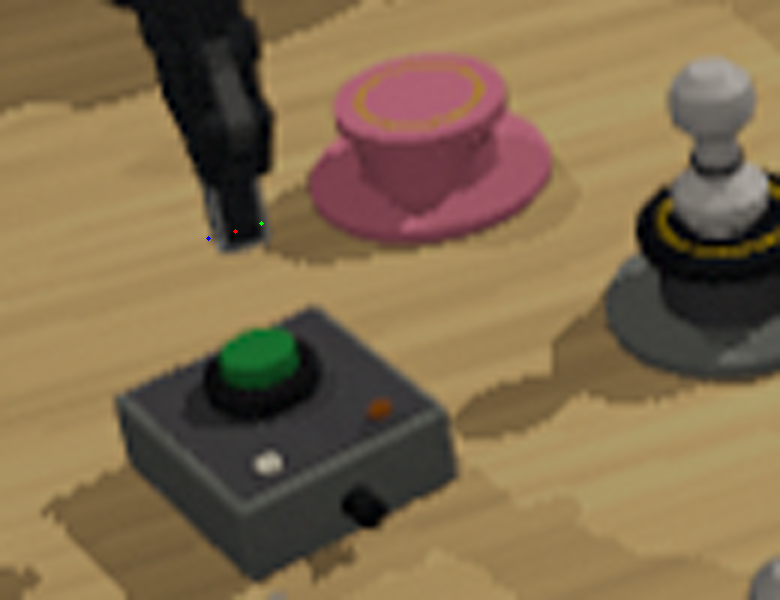

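View pics/bw13.png

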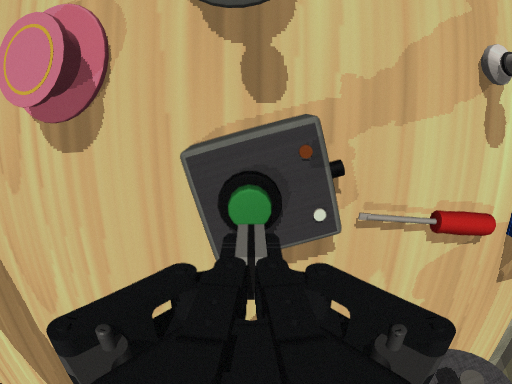

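Call:
{"method": "play_rows", "body": {
  "deltas": [
    [[0, -0.003, 0.07], [0, 0, 0]],
    [[0, -0.004, 0.14], [0, 0, 0]],
    [[0, -0.005, 0.195], [0, 0, 0]],
    [[0, -0.005, 0.205], [0, 0, 0]],
    [[0, -0.005, 0.205], [0, 0, 0]]
  ]
}}

```text
time: 15.75
tcp_pos: [0.4996, -0.2769, 0.0364]
tcp_rot: [3.141, -0.002, 1.572]
ft_force: [-1.0, 1.5, 1.5]
finger_gap: 0.0
```

```bash
python3 look2.py 14
```

```text
tip [ 0.4996 -0.2769  0.0674] [ 3.141  -0.0021  1.5723] [-0.9981  1.4606  1.5091] 15.75
tip px [[250.951  242.4488]]
[250.4078 221.9912] 792 [ 0.4993 -0.2678] [ 0.4841 -0.2778] [ 0.5146 -0.261 ]
```

View pics/b14.png

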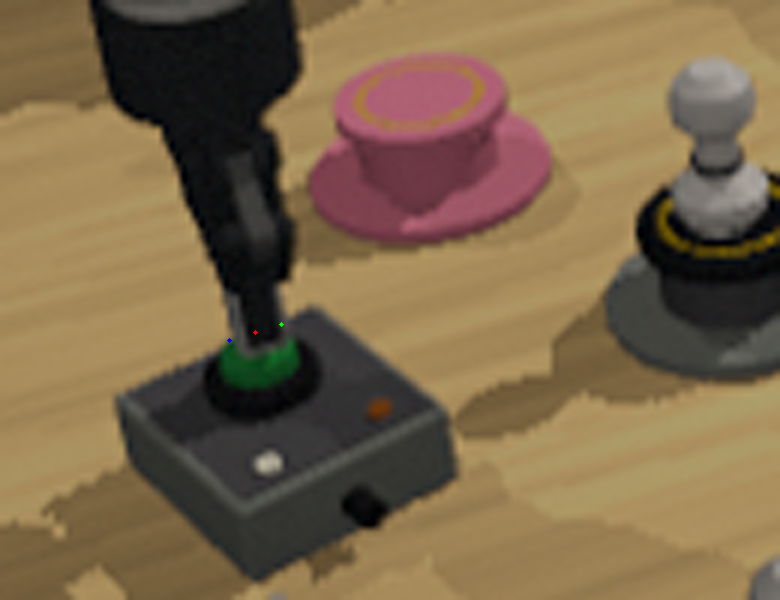

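Call:
{"method": "play_rows", "body": {
  "deltas": [
    [[0, 0, 0.008], [0, 0, 0]],
    [[0, 0, 0.016], [0, 0, 0]],
    [[0, 0, 0.024], [0, 0, 0]],
    [[0, 0, 0.032], [0, 0, 0]],
    [[0, 0, 0.032], [0, 0, 0]]
  ]
}}

```text
time: 16.48
tcp_pos: [0.5003, -0.2772, 0.0303]
tcp_rot: [3.14, -0.001, 1.572]
ft_force: [-5.5, 3.0, 18.2]
finger_gap: -0.006
```

```bash
python3 look2.py 15
```

```text
tip [ 0.5002 -0.2773  0.0613] [ 3.1396 -0.0008  1.5722] [-5.4761  2.9635 18.2031] 16.475
tip px [[251.418  242.9891]]
[248.7797 224.0373] 590 [ 0.4989 -0.2663] [ 0.4847 -0.2753] [ 0.5137 -0.2603]
```

View pics/b15.png

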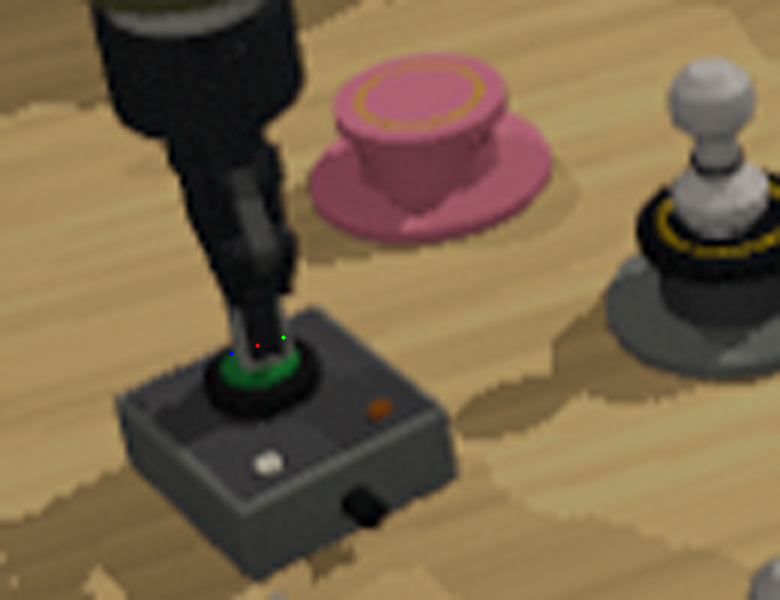

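Call:
{"method": "play_rows", "body": {
  "deltas": [
    [[0, 0, 0.002], [0, 0, 0]],
    [[0, 0, -0.03], [0, 0, 0]],
    [[0, 0, -0.1], [0, 0, 0]],
    [[0, 0, -0.25], [0, 0, 0]],
    [[-0.15, 0, -0.4], [0, 0, 0]],
    [[-0.3, 0, -0.4], [0, 0, 0]],
    [[-0.3, 0, -0.4], [0, 0, 0]],
    [[-0.3, 0, -0.4], [0, 0, 0]]
  ]
}}

```text
time: 17.58
tcp_pos: [0.4995, -0.3513, 0.1283]
tcp_rot: [3.141, -0.003, 1.573]
ft_force: [-0.3, -0.2, -0.6]
finger_gap: 0.002
```

Run:
```python
from h import *
np.set_printoptions(precision=4,suppress=True)
print(ctrl.get_state()['tcp_pos'],ctrl.get_state()['ft_force'])
p=grab('scene','s16.png');q=grab('top')
a=cv2.resize(p['img'][170:270,90:240],None,fx=5,fy=5,interpolation=cv2.INTER_CUBIC)
b=cv2.resize(q['img'][165:245,280:400],None,fx=6,fy=6,interpolation=cv2.INTER_CUBIC)
cv2.imwrite('pics/s16c.png',a);cv2.imwrite('pics/t16c.png',b)
```

```text
[ 0.4995 -0.3513  0.1283] [-0.2816 -0.1912 -0.5679]
```

View pics/s16c.png

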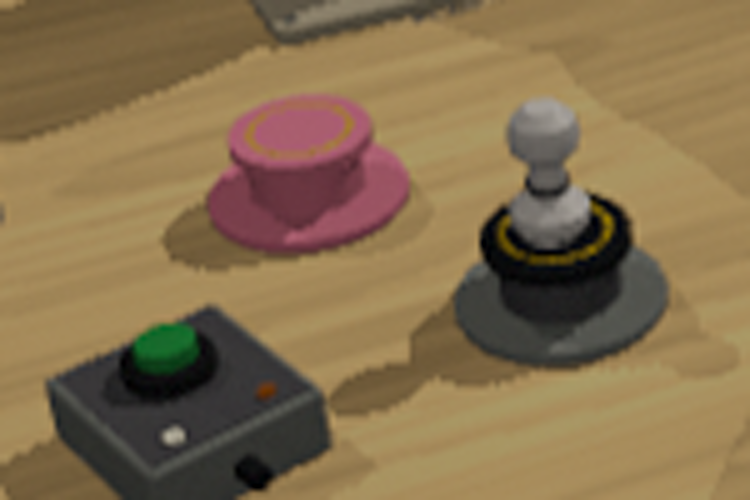

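View pics/t16c.png

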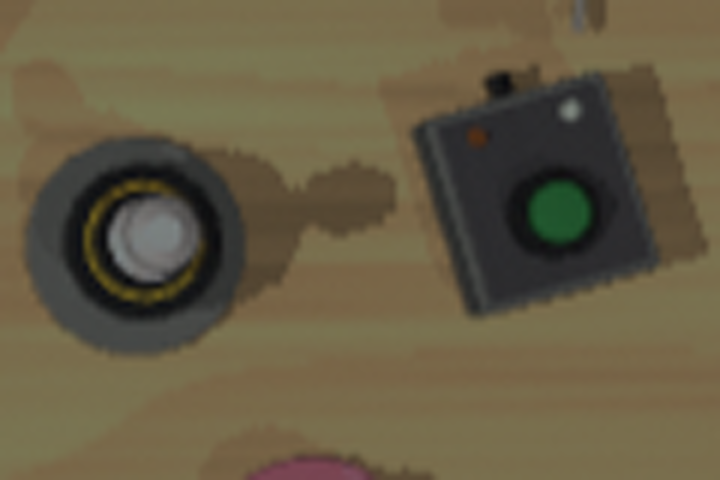

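View pics/s16.png

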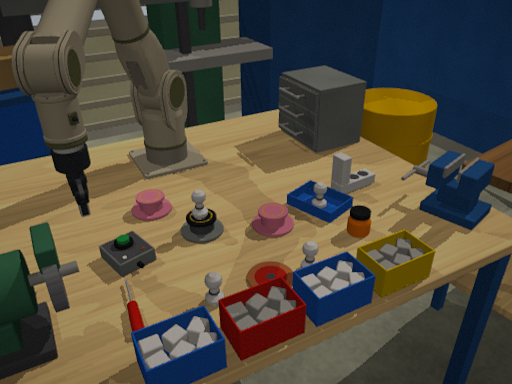

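```bash
python3 -c "
from cell import ctrl
print(ctrl.sign_off())"
```

```text
the job is handed in; nothing more can be done
None
```

I nudged the knob to about 2–3 mm from the ring's centre with slow taps at its belly. Then I pressed the green button to its stop, let it back up, moved the arm clear and handed in at about 17.6 s.

**Last checks:** The knob stands upright and still inside the yellow ring, with black showing all round. The offset is toward −y: the wrist camera fit gives 3 mm, a correction by eye brings that nearer 2 mm, and the top view could be read as up to about 4 mm. I lined up a second tap to trim this but skipped it as not worth the risk.

The button reached about 18 N at the bottom, well over its 4 N spring, so I take it as fully in. It is visibly back up. As far as the scene pictures show, everything else is where it was.

**What disagreed:** The visible fingertips end roughly 26–31 mm short of the reported TCP. My first approach was therefore too high, level with the neck. The scene picture showed the knob had not moved, so I backed off, lowered the fingers and tilted the tool to 35° before pushing.

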